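# Set out the graded cups on the drying bat gauge their hardness and start the dryer

### The arm

A 7-joint arm with a two-finger parallel gripper is mounted at the origin on the work surface. World frame = base frame: x ahead of the robot, y to its left, z up, the work surface at z = 0. Lengths are in m, angles in rad, forces in N, time in s.
With the tool pointing down it reaches from about 0.4 to 0.85 m from the base axis. Payload 4.5 kg.
Tool frame: the origin (TCP) lies between the finger pads; the fingertips stand r.tip_reach ahead of it and the grasp point (between the pads) lies 3 mm ahead of it (r.tip_reach is the distance from the TCP to the fingertips, in m); z points along the fingers, y is the line along which they close (so a half turn about z gives the same grasp; the last joint's range is limited). The gripper opens to 88 mm and grips with 3 to 60 N. Pads are 18 mm wide; open, the fingers measure 123 mm over their backs; the gripper's body (75 mm by 187 mm) begins 45 mm behind the grasp point.
Start: joints at [1.291, 0.689, -0.195, 1.565, 0.157, 0.902, -0.215], TCP at [0.193, -0.594, 0.261] pointing down, gripper open.
Joint ranges: [-3.01, 3.01], [-0.46, 2.08], [-1.47, 1.51], [0.13, 2.56], [-1, 4.14], [0.04, 2.09], [-2.66, 2.66]. Speed limits (rad/s): [2.57, 2.57, 3.14, 3.14, 3.14, 3.14, 3.14].

### API

Orientations are given as a unit quaternion [x, y, z, w].
In Python, from plant import r gives the robot as it stands.
- The arm moves only by the tool step_arm, never from a script. Its argument "motion" is a list of rows, each an object with "dp": the shift along the tool's x, y, z in mm, a list of three; "twist": the turn, a rotation vector about the tool's x, y, z in rad, a list of three; "hand": the opening, from -1 (shut) to 1 (fully open). In form: [{"dp": [dx, dy, dz], "twist": [rx, ry, rz], "hand": hand}, ...]. A call has 1 to 5 rows; each row is the pose to reach, as a shift and turn from the pose commanded when the call began, along the tool's axes at that moment; what a row does not reach only later rows make up. A row lasts 1/8 s, in which the tool goes at most 62.5 mm and 10.7 degrees, less where a joint would pass 70% of its speed; a pose out of reach is approached as far as the arm can. A call with a gripper value outside its range is refused whole. The fingers move at their own pace and stop on an object; "force" is the grip in N (left out, the last holds). Time passes only in rows, so rows that repeat a pose let the fingers close. It gives the time, the measured TCP pose, the force, the opening and the grip force at its end, in the units of the state.
- r.get_state(): the state, without advancing time (a new reading comes with each control period).
- r.snapshot(name): name is "scene" or "side" or "wrist"; returns a dict with "pixels" (420x560x3 uint8, red, green, blue), "depth" (420x560 float32, m along the optical axis (not along the pixel's ray), 0 where there is no reading), "fx", "fy", "cx", "cy" (pixels), "xyz" and "orientation" of the camera in the world; the wrist camera has in their place "mount" (4x4, takes a point from camera to tool coordinates, whose origin is the TCP and whose axes are the flange's). Camera axes: x right, y down, z forward; pixel columns grow to the right and rows downward; lengths in m; the calibration is good to about 2 mm. A picture is of the moment at which its call begins: read the wrist's pose just before it.
- r.finish_job(): hands the job in; it is judged then, once.
Trained networks look in the newest picture that a camera, given by its name, has taken for a name from the list of things; names that differ only in an ending like _2 or _b are one class to them, and where a whole thing is asked for, a point or a joint stands for the part that bears it (a point fixed in the world has none). Each returns a list of dicts, best first, with "score" (0 to 1); they miss things now and then, are a little off and sometimes report something else, mostly with a low value. They report only what shows in the picture. A call takes as long as a camera call. They do not tell look-alikes from the thing itself.
- r.search_frame(camera, thing): "at" ([x, y, z] in m, in the coordinates of the camera as it stood for that picture, good to about 4 mm: the middle of the surface that is visible of it).
The state is a dict: "clock": time; "q": joint angles; "qd": joint speeds; "joint_torque": joint torques, N m; "tool_pos": TCP position; "eef_rot": TCP orientation; "contact_force": force on the tool from outside, world axes, zero at the start; "moment": the same for the moment, N m; "opening": opening from 0.0 (shut) to 1.0 (fully open); "finger_force": force on a finger pad.
Only numpy, scipy, OpenCV 4.12 (cv2) and the standard library are available. Lean on these libraries where they do the work, as an engineer would, in place of code of your own. Each camera call takes 0.05 s, during which the arm holds its last target. There are 200 camera calls.

### The job

Stand every cup of the set on the plaster bat, still foot up and set down gently (the clay is unfired), each centred in the scribed ring of its own size with its handle lying along that ring's line. When all are set out, take the hardness gauge and press its tip squarely on the white spot on each cup's foot, from the largest cup to the smallest, gently, until the plunger has gone in about halfway, holding it for a moment; then hang the gauge back in its stand. Last, turn the fan heater's knob so that its pointer faces the long white mark, see that every cup still stands on its mark, and leave the other things on the bench where they are.

Things in the scene. Friction and masses are not known exactly. Their poses are not given: they have to be found in the camera images.
- ringA (a point): centre of the largest ring (diameter 90, 3 mm of margin round the rim of cup A), on the bat's top face, 15 mm above the bench
- bat: drying bat: square white plaster slab, 280 x 280 x 15, flat on the bench, fixed; origin at the centre of its underside, x and y along its edges, z up. On it four dark scribed rings of graded size, one near each corner, 124 mm between neighbouring centres, each with a cross at its centre and a 32 mm straight line outward to the bat's corner
- lineA (a point): the point of that ring's line, 64 mm from the ring's centre, above which the outer edge of the handle of cup A belongs
- ringB (a point): centre of the second largest ring (diameter 80, 3 mm of margin round the rim of cup B), on the bat's top face, 15 mm above the bench
- lineB (a point): the point of that ring's line, 59 mm from the ring's centre, above which the outer edge of the handle of cup B belongs
- ringC (a point): centre of the second smallest ring (diameter 70, 3 mm of margin round the rim of cup C), on the bat's top face, 15 mm above the bench
- lineC (a point): the point of that ring's line, 54 mm from the ring's centre, above which the outer edge of the handle of cup C belongs
- ringD (a point): centre of the smallest ring (diameter 60, 3 mm of margin round the rim of cup D), on the bat's top face, 15 mm above the bench
- lineD (a point): the point of that ring's line, 49 mm from the ring's centre, above which the outer edge of the handle of cup D belongs
- cupA: largest of the brown unfired clay cups, rim 84 across, 64 high, 190 g, upside down; may be absent. Origin: rim's centre (below); z up, x to the handle. Grip: foot disc 46 across on top, its upper 14 mm clear of the domed body. Handle: 7 mm loop on one side, outer edge 64 from the axis, top 43 up. White 9 mm spot at the centre of the flat foot, 64 above the origin: test point
- cupB: second largest of the brown unfired clay cups, rim 74 across, 57 high, 140 g, upside down; may be absent. Origin: rim's centre (below); z up, x to the handle. Grip: foot disc 42 across on top, its upper 14 mm clear of the domed body. Handle: 7 mm loop on one side, outer edge 59 from the axis, top 38 up. White 9 mm spot at the centre of the flat foot, 57 above the origin: test point
- cupC: second smallest of the brown unfired clay cups, rim 64 across, 50 high, 100 g, upside down; may be absent. Origin: rim's centre (below); z up, x to the handle. Grip: foot disc 38 across on top, its upper 14 mm clear of the domed body. Handle: 7 mm loop on one side, outer edge 54 from the axis, top 32 up. White 9 mm spot at the centre of the flat foot, 50 above the origin: test point
- cupD: smallest of the brown unfired clay cups, rim 54 across, 43 high, 70 g, upside down; may be absent. Origin: rim's centre (below); z up, x to the handle. Grip: foot disc 34 across on top, its upper 14 mm clear of the domed body. Handle: 7 mm loop on one side, outer edge 49 from the axis, top 27 up. White 9 mm spot at the centre of the flat foot, 43 above the origin: test point
- gauge: clay hardness gauge (pocket penetrometer), 132 long, 0.13 kg, upright in its stand at the start. Origin on its axis at the underside of its collar, z up along the axis. Collar 34 across and 6 thick; above it a black round grip, 22 across, from 6 to 60 mm above the origin, then a cap 25 across up to 65 mm; below the collar a steel barrel 18 across and 45 long, then the plunger
- gauge_tip (a point): flat tip (7 mm across) of the gauge's spring plunger, on the axis, 65 mm below the gauge's origin when out. The plunger slides up into the barrel against a spring of 600 N/m, 8 mm to its hard stop; a red line round it vanishes into the barrel at 5 mm
- knob (a joint): turn of the fan heater's knob, rad: 0 off (its end stop), growing clockwise seen from above to 2.8; at 1.4 the pointer faces the long white mark, short marks at 0, 0.7 and 2.1. Stays where it is left
- knob_top (a point): top centre of the knob, on its axis; x along its white pointer line, z up. A black bar 46 long (along x), 14 wide, 24 high on a round skirt 50 across and 8 high. It sits on the flat top, 110 above the bench, of a fixed white fan heater, 180 x 120 x 110, beside the bat; white marks around the knob
- stand: fixed beech block for the gauge, 70 x 70, 80 high, on a 100 x 100 foot; origin at the centre of its underside. One upright hole in its top, 25 mm across with a 3 mm chamfer, 72 deep; when the gauge is put away its collar rests on the block's top, so its origin lies on the hole's axis 80 mm above the bench, the tip hanging free
- tape: bystander, to be left alone: roll of black tape lying flat, diameter 92, height 20
- slip_jar: bystander, to be left alone: cream jar with a clear lid, diameter 62, height 54
- mallet: bystander, to be left alone: turned pale wooden mallet head standing on its foot, diameter 56, height 140
- knife: bystander, to be left alone: flat pale wooden modelling knife, 170 long, 7 high
- seal: bystander, to be left alone: dark wooden seal block standing, 22 x 22 x 44
- loop_tool: bystander, to be left alone: loop turning tool with a wooden handle, 170 long, 13 high
Things that resemble listed ones, but are neither listed nor needed, are in the scene too. What is shaped like the cupD but green is not meant.

How it is judged:
On the way, in this order (a step that is already met when the one before it is completed fails the run):
1. every cup stands, released, in its ring with its handle at the line (horizontal distance between cupA and ringA below 0.008 m and x of lineA in the frame of cupA above 0 m and y of lineA in the frame of cupA between -0.012 and 0.012 m and height (world z) of cupA between 0.01 and 0.02 m and angle between each of cupA, cupB, cupC, cupD's own z axis and vertical below 0.08 rad and linear speed of each of cupA, cupB, cupC, cupD below 0.02 m/s and contact force between the fingers and cupA below 0.1 N and horizontal distance between cupB and ringB below 0.008 m and x of lineB in the frame of cupB above 0 m and y of lineB in the frame of cupB between -0.012 and 0.012 m and height (world z) of cupB between 0.01 and 0.02 m and contact force between the fingers and cupB below 0.1 N and horizontal distance between cupC and ringC below 0.008 m and x of lineC in the frame of cupC above 0 m and y of lineC in the frame of cupC between -0.012 and 0.012 m and height (world z) of cupC between 0.01 and 0.02 m and contact force between the fingers and cupC below 0.1 N and horizontal distance between cupD and ringD below 0.008 m and x of lineD in the frame of cupD above 0 m and y of lineD in the frame of cupD between -0.012 and 0.012 m and height (world z) of cupD between 0.01 and 0.02 m and contact force between the fingers and cupD below 0.1 N), for 0.2 s.
2. the gauge's tip is pressed on the white spot of cup A (within 7 mm), with more than 1.8 N (plunger in by 3 mm) (horizontal distance between gauge_tip and cupA below 0.007 m and contact force between gauge and cupA above 1.8 N), for 0.2 s.
3. the gauge's tip is pressed on the white spot of cup B (within 7 mm), with more than 1.8 N (plunger in by 3 mm) (horizontal distance between gauge_tip and cupB below 0.007 m and contact force between gauge and cupB above 1.8 N), for 0.2 s.
4. the gauge's tip is pressed on the white spot of cup C (within 7 mm), with more than 1.8 N (plunger in by 3 mm) (horizontal distance between gauge_tip and cupC below 0.007 m and contact force between gauge and cupC above 1.8 N), for 0.2 s.
5. the gauge's tip is pressed on the white spot of cup D (within 7 mm), with more than 1.8 N (plunger in by 3 mm) (horizontal distance between gauge_tip and cupD below 0.007 m and contact force between gauge and cupD above 1.8 N), for 0.2 s.
6. the gauge hangs in its stand (horizontal distance between gauge and stand below 0.006 m and height (world z) of gauge below 0.084 m and angle between gauge's own z axis and vertical below 0.08 rad and linear speed of gauge below 0.02 m/s), for 0.2 s.
7. the knob's pointer faces the long mark (value of joint knob between 1.25 and 1.55 rad), for 0.2 s.
At the end, for the whole second after the job is handed in: Each cup stands foot up, still, on the bat, axis within 8 mm of its ring's centre, handle along the line to within 12 mm at the line's point; the gauge hangs upright in its stand, within 6 mm of the hole's axis, origin below 84 mm; the knob within 0.15 rad of its mark; all released (all of step 1 and all of step 6 and all of step 7); the robot touches nothing.
It fails at once if a cup is let fall: it is in the air, held by nothing, over 10 mm above the bat's top ((height (world z) of cupA above 0.025 m and contact force between cupA and anything else below 0.01 N) or (height (world z) of cupB above 0.025 m and contact force between cupB and anything else below 0.01 N) or (height (world z) of cupC above 0.025 m and contact force between cupC and anything else below 0.01 N) or (height (world z) of cupD above 0.025 m and contact force between cupD and anything else below 0.01 N)).
It fails at once if the gauge presses a cup with more than 15 N (contact force between gauge and cupA above 15 N or contact force between gauge and cupB above 15 N or contact force between gauge and cupC above 15 N or contact force between gauge and cupD above 15 N).
It fails at once if a bystander is pushed more than 30 mm (distance of any of tape, slip_jar, mallet, knife, seal, loop_tool from where it was at the start of the episode above 0.03 m).
Of cupA, cupB, cupC, cupD only 3 to 4 are there at a start; the rules pass over those that are not, and their reading is None.
At some moment in a run one of cupA, cupB, cupC, cupD may be knocked a few centimetres aside while the robot is not near it.
It also fails if it takes over 210 s, if anything falls off the work surface, if the arm or the gripper's body presses on something with over 40 N, if the wrist force passes 120 N, or if a joint passes its speed limit or range.

## Working session

There is one attempt and no reset: what is moved stays moved. The work goes in short steps, Python scripts to look and compute and a tool call to move; the robot and the scene stay as the last step left them, time stands still between calls to the robot, and variables do not carry over. Pictures are saved under pics/ and viewed, at most 14 in all, crops included, and the job is handed in when it is done.

Besides the shell and the picture viewer there is one more tool, called after "Call:" as name(argument=value, ...), one argument or row to a line, values as JSON. step_arm: Moves the arm, as the interface text tells. Its arguments: {"type":"object","properties":{"motion":{"type":"array"},"force":{"type":"number"}},"required":["motion"]}

```bash
mkdir -p pics; ls
cat > h.py <<'E'
import numpy as np, cv2
from scipy.spatial.transform import Rotation as R
from plant import r
def snap(n):
    s=r.get_state(); d=r.snapshot(n)
    if 'mount' in d:
        T=np.eye(4);T[:3,:3]=R.from_quat(s['eef_rot']).as_matrix();T[:3,3]=s['tool_pos'];T=T@np.array(d['mount'])
    else:
        T=np.eye(4);T[:3,3]=d['xyz'];T[:3,:3]=R.from_quat(d['orientation']).as_matrix()
    d['T']=T; return d
def world(d,u,v,z=None):
    ray=np.array([(u-d['cx'])/d['fx'],(v-d['cy'])/d['fy'],1.0])
    T=d['T']
    if z is None: return T[:3,:3]@(ray*d['depth'][int(round(v)),int(round(u))])+T[:3,3]
    w=T[:3,:3]@ray; return T[:3,3]+w*(z-T[2,3])/w[2]
def cloud(d):
    v,u=np.mgrid[:420,:560]; z=d['depth']
    P=np.stack([(u-d['cx'])/d['fx']*z,(v-d['cy'])/d['fy']*z,z],-1)
    W=P@d['T'][:3,:3].T+d['T'][:3,3]; W[z==0]=np.nan; return W
def pix(d,p):
    c=d['T'][:3,:3].T@(np.array(p)-d['T'][:3,3]); return c[0]/c[2]*d['fx']+d['cx'],c[1]/c[2]*d['fy']+d['cy']
def find(cam,d,t):
    return [(round(o['score'],2),(d['T'][:3,:3]@o['at']+d['T'][:3,3]).round(3).tolist()) for o in r.search_frame(cam,t)]
def save(d,n): cv2.imwrite('pics/'+n,d['pixels'][:,:,::-1])
E
python3 - <<'E'
from h import *
s=r.get_state();print({k:np.round(v,3).tolist() for k,v in s.items()}, r.tip_reach)
for n in ('scene','side'):
    d=snap(n); save(d,n+'1.png'); print(n,d['T'].round(2).tolist())
    for t in ['bat','cupA','cupB','cupC','cupD','gauge','knob','stand','tape','slip_jar','mallet','knife','seal','loop_tool']: print(t,find(n,d,t))
E
```

```text
pics
{'clock': 0.0, 'q': [1.291, 0.69, -0.195, 1.566, 0.157, 0.902, -0.215], 'qd': [0.001, -0.001, -0.001, 0.0, 0.001, -0.0, -0.0], 'joint_torque': [-0.0, -52.757, -1.266, -15.343, -0.053, 0.007, 0.0], 'tool_pos': [0.193, -0.594, 0.26], 'eef_rot': [0.988, 0.156, -0.0, -0.001], 'contact_force': [-1.472, 0.232, -0.19], 'moment': [0.013, 0.074, -0.0], 'finger_force': 0.0, 'opening': 1.003} 0.022
scene [[0.52, 0.66, -0.55, 1.27], [0.86, -0.4, 0.33, -0.43], [-0.0, -0.64, -0.77, 1.12], [0.0, 0.0, 0.0, 1.0]]
bat [(0.64, [0.517, 0.137, 0.015])]
cupA [(0.56, [0.472, -0.096, 0.048]), (0.42, [0.463, -0.243, 0.037]), (0.22, [0.519, 0.144, 0.019])]
cupB [(0.71, [0.461, -0.245, 0.038]), (0.41, [0.517, 0.139, 0.013])]
cupC [(0.97, [0.601, -0.103, 0.031])]
cupD [(0.9, [0.273, -0.45, 0.03]), (0.85, [0.85, 0.124, 0.025]), (0.81, [0.215, -0.307, 0.024]), (0.77, [0.31, -0.206, 0.023]), (0.66, [0.615, -0.254, 0.031])]
gauge [(0.73, [0.602, -0.103, 0.03]), (0.7, [0.522, -0.404, 0.113]), (0.63, [0.726, -0.246, 0.007])]
knob [(0.63, [0.507, 0.446, 0.126]), (0.49, [0.782, -0.004, 0.06])]
stand [(0.72, [0.541
[... 707 characters left out ...]
.023]), (0.49, [0.291, -0.184, 0.023]), (0.48, [0.254, -0.437, 0.023])]
gauge [(0.44, [0.514, -0.4, 0.113])]
knob [(0.75, [0.493, 0.455, 0.129]), (0.7, [0.512, -0.398, 0.114])]
stand [(0.74, [0.503, -0.382, 0.044]), (0.51, [0.44, -0.219, 0.036])]
tape [(0.68, [0.335, -0.328, 0.012]), (0.32, [0.496, 0.174, 0.017])]
slip_jar [(0.63, [0.764, -0.089, 0.045]), (0.34, [0.506, -0.382, 0.044])]
mallet [(0.69, [0.769, 0.01, 0.062]), (0.37, [0.448, -0.071, 0.038])]
knife [(0.63, [0.761, -0.091, 0.045]), (0.47, [0.723, -0.242, 0.005])]
seal [(0.74, [0.726, -0.24, 0.005]), (0.54, [0.77, 0.064, 0.027]), (0.35, [0.494, 0.171, 0.014])]
loop_tool [(0.5, [0.744, 0.213, 0.006]), (0.21, [0.495, 0.168, 0.013])]
```

View pics/scene1.png

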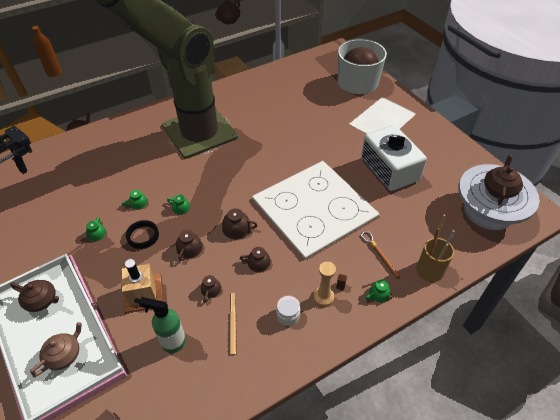

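View pics/side1.png

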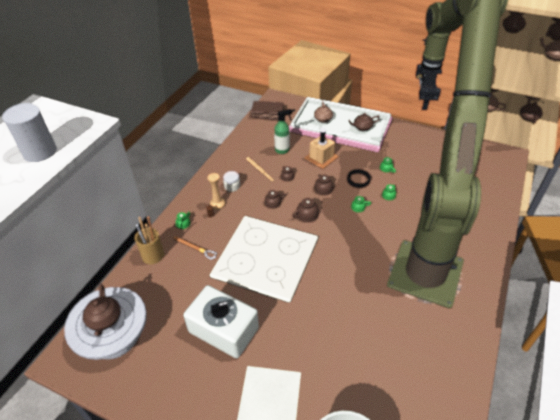

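The two views show the brown cups A (236,222), B (189,243), C (259,258) and D (210,286) in the scene picture. Possible confusions:
- green cup-D shapes at (137,198), (180,203), (95,229) and (379,290)
- brown teapots at (38,294) and (60,350) in the tray, and at (503,183)
- the green bottle at (168,325), which could pass for the gauge at (133,270) in its stand

I take the brown handled cups. Next I move over them so the wrist camera can check closely.

```bash
cat >> h.py <<'E'
def plan(x,y,z,psi=None,start=None):
    s=r.get_state(); M=R.from_quat(s['eef_rot']); p=np.array(s['tool_pos'])
    X=M.as_matrix()[:,0]; c=np.arctan2(X[1],X[0])
    if psi is None: psi=c
    tgt=R.from_euler('z',psi)*R.from_euler('x',np.pi)
    dp=M.as_matrix().T@(np.array([x,y,z])-p)*1000
    print('dp',dp.round(1).tolist(),'twist',(M.inv()*tgt).as_rotvec().round(3).tolist(),'psi now',c.round(3),'p',p.round(4).tolist())
E
python3 - <<'E'
from h import *
d=snap('wrist'); print(np.array(d['mount']).round(3).tolist(),d['fx'],d['cx'],d['cy'])
plan(0.50,-0.15,0.42)
E
```

```text
[[-0.001, -0.966, -0.259, 0.065], [1.0, -0.001, -0.001, -0.001], [0.001, -0.259, 0.966, -0.124], [0.0, 0.0, 0.0, 1.0]] 353.2433557751726 279.1487220506455 211.12230705977947
dp [429.3, -328.0, -159.3] twist [0.0, -0.0, -0.0] psi now 0.314 p [0.193, -0.5945, 0.2607]
```

Call:
step_arm(
  motion=[
    {"dp":[45,-33,-30],"twist":[0,0,0],"hand":1},
    {"dp":[90,-66,-70],"twist":[0,0,0],"hand":1},
    {"dp":[135,-100,-100],"twist":[0,0,0],"hand":1},
    {"dp":[180,-135,-130],"twist":[0,0,0],"hand":1},
    {"dp":[225,-170,-159],"twist":[0,0,0],"hand":1},
  ],
)

```text
clock: 2.17
tool_pos: [0.3495, -0.3703, 0.4156]
eef_rot: [0.988, 0.156, 0.0, 0.0]
contact_force: [-0.5, -0.6, -0.3]
opening: 0.998
finger_force: 0.0
```

Call:
step_arm(
  motion=[
    {"dp":[40,-32,0],"twist":[0,0,0],"hand":1},
    {"dp":[80,-64,0],"twist":[0,0,0],"hand":1},
    {"dp":[120,-95,0],"twist":[0,0,0],"hand":1},
    {"dp":[160,-127,0],"twist":[0,0,0],"hand":1},
    {"dp":[204,-158,0],"twist":[0,0,0],"hand":1},
  ],
)

```text
clock: 2.8
tool_pos: [0.4944, -0.1575, 0.4146]
eef_rot: [0.988, 0.156, 0.0, 0.0]
contact_force: [0.1, -0.8, 0.0]
opening: 1.002
finger_force: 0.0
```

Call:
step_arm(
  motion=[
    {"dp":[0,0,0],"twist":[0,0,0],"hand":1},
    {"dp":[0,0,0],"twist":[0,0,0],"hand":1},
    {"dp":[0,0,0],"twist":[0,0,0],"hand":1},
  ],
)

```text
clock: 3.18
tool_pos: [0.493, -0.1604, 0.4144]
eef_rot: [0.988, 0.155, -0.0, 0.0]
contact_force: [-0.3, -0.2, -0.2]
opening: 1.002
finger_force: 0.0
```

Run:
```python
from h import *
d=snap('wrist'); save(d,'w1.png'); np.save('w1.npy',d,allow_pickle=True)
for t in ['bat','cupA','cupB','cupC','cupD','gauge','knob','stand']: print(t,find('wrist',d,t))
plan(.5,.1,.42)
```

```text
bat [(0.65, [0.507, 0.122, 0.018])]
cupA [(0.71, [0.462, -0.089, 0.046])]
cupB [(0.69, [0.455, -0.23, 0.038])]
cupC [(0.77, [0.59, -0.095, 0.035]), (0.36, [0.523, -0.38, 0.058])]
cupD [(0.71, [0.209, -0.301, 0.034]), (0.68, [0.595, -0.244, 0.03]), (0.66, [0.304, -0.196, 0.026]), (0.61, [0.252, -0.439, 0.038])]
gauge [(0.92, [0.519, -0.4, 0.121])]
knob []
stand [(0.56, [0.521, -0.382, 0.056])]
dp [85.7, -244.3, -5.6] twist [0.0, -0.0, -0.0] psi now 0.314 p [0.4938, -0.1588, 0.4144]
```

View pics/w1.png

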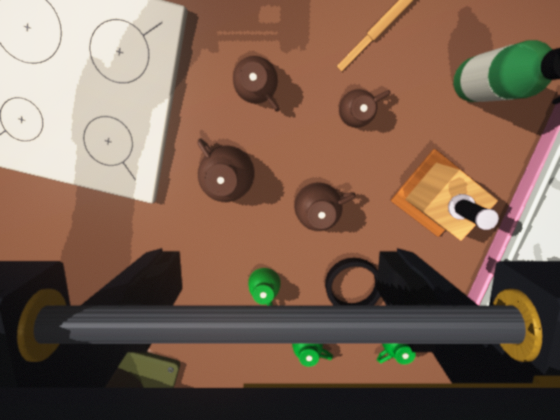

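The close view settles the choice: brown cups with spots at A (221,181), B (321,215), C (253,76) and D (364,108). The green ones near the gripper are decoys. The four ring crosses show at (28,27), (119,51), (21,119) and (108,141). I shift toward the bat to get all the rings in one view.

Call:
step_arm(
  motion=[
    {"dp":[16,-50,0],"twist":[0,0,0],"hand":1},
    {"dp":[32,-100,0],"twist":[0,0,0],"hand":1},
    {"dp":[50,-155,0],"twist":[0,0,0],"hand":1},
    {"dp":[50,-155,0],"twist":[0,0,0],"hand":1},
    {"dp":[50,-155,0],"twist":[0,0,0],"hand":1},
  ],
)

```text
clock: 4.25
tool_pos: [0.4936, 0.0036, 0.4143]
eef_rot: [0.988, 0.156, -0.0, 0.0]
contact_force: [-0.1, 0.5, -0.1]
opening: 1.004
finger_force: 0.0
```

```bash
cat >> h.py <<'E'
FT=dict(A=.064,B=.057,C=.050,D=.043); RR=dict(A=.042,B=.037,C=.032,D=.027)
def spots(d,guess,base=0.0):
    out={}
    g=d['pixels'].min(2); n,l,st,ce=cv2.connectedComponentsWithStats((g>150).astype(np.uint8))
    W=cloud(d); px=d['pixels'].astype(int)
    for k,(x,y) in guess.items():
        b=base if not isinstance(base,dict) else base[k]
        c=[(np.hypot(*(world(d,*ce[i],FT[k]+b)[:2]-[x,y])),i) for i in range(1,n) if 6<st[i,4]<300]
        if not c or min(c)[0]>.05: print(k,'no spot',min(c) if c else None); continue
        i=min(c)[1]; p=world(d,*ce[i],FT[k]+b)
        dd=W[...,:2]-p[:2]; rr=np.hypot(dd[...,0],dd[...,1]); z=W[...,2]-b
        m=(rr>RR[k]+.006)&(rr<RR[k]+.026)&(z>.012)&(z<.05)&(px.max(2)<110)
        a=np.arctan2(*(dd[m].mean(0)[::-1])) if m.sum()>5 else np.nan
        tip=np.percentile(rr[m],97) if m.sum()>5 else 0
        out[k]=(p[0],p[1],a); print(k,np.round(p[:2],4),'handle',round(a,3),'n',m.sum(),'area',st[i,4],'z',W[int(ce[i][1]),int(ce[i][0]),2].round(4),'reach',round(tip,3))
    return out
def top(d,x0,y0,x1,y1,z):
    # rectified view, 0.5 mm/px, col=(x-x0), row=(y-y0)
    q=np.float32([pix(d,(x,y,z)) for x,y in((x0,y0),(x1,y0),(x1,y1),(x0,y1))])
    w,h=int((x1-x0)*2000),int((y1-y0)*2000)
    return cv2.warpPerspective(d['pixels'],cv2.getPerspectiveTransform(q,np.float32([[0,0],[w,0],[w,h],[0,h]])),(w,h))
E
python3 - <<'E'
from h import *
d=np.load('w1.npy',allow_pickle=True).item()
G=dict(A=(.462,-.089),B=(.455,-.23),C=(.59,-.095),D=(.595,-.244)); spots(d,G)
d=snap('wrist'); save(d,'w2.png'); np.save('w2.npy',d,allow_pickle=True); spots(d,G)
print(find('wrist',d,'bat'),find('wrist',d,'knob'))
im=top(d,.3,-.05,.72,.32,.015); cv2.imwrite('pics/bat.png',im[:,:,::-1])
g=cv2.cvtColor(im,cv2.COLOR_RGB2GRAY)
c=cv2.HoughCircles(g,cv2.HOUGH_GRADIENT_ALT,1,80,param1=150,param2=.7,minRadius=50,maxRadius=100)
print([( .3+a/2000,-.05+b/2000,q/1000) for a,b,q in c[0]] if c is not None else None)
plan(.5,0,.4)
E
```

```text
A [ 0.4511 -0.0886] handle 0.859 n 52 area 38 z 0.0649 reach 0.062
B [ 0.4452 -0.2372] handle -0.848 n 65 area 36 z 0.0565 reach 0.057
C [ 0.5924 -0.0914] handle -2.169 n 58 area 44 z 0.0504 reach 0.053
D [ 0.6004 -0.2438] handle -0.765 n 43 area 39 z 0.0435 reach 0.045
A [ 0.4512 -0.0882] handle 0.874 n 31 area 38 z 0.0653 reach 0.062
B [ 0.4452 -0.2372] handle -0.844 n 73 area 32 z 0.0572 reach 0.057
C [ 0.5923 -0.0913] handle -2.194 n 50 area 42 z 0.0499 reach 0.051
D [ 0.6003 -0.2437] handle -0.749 n 48 area 33 z 0.0436 reach 0.046
[(0.2, [0.518, 0.157, 0.019])] []
[(np.float32(0.56350005), np.float32(0.21949999), np.float32(0.09005031)), (np.float32(0.44550002), np.float32(0.086500004), np.float32(0.069883674)), (np.float32(0.572), np.float32(0.09650001), np.float32(0.0787332)), (np.float32(0.44050002), np.float32(0.21100001), np.float32(0.061978824)), (np.float32(0.44050002), np.float32(0.21100001), np.float32(0.054851733))]
dp [5.3, 4.3, 14.3] twist [0.001, 0.0, 0.0] psi now 0.311 p [0.4937, 0.0025, 0.4142]
```

View pics/bat.png

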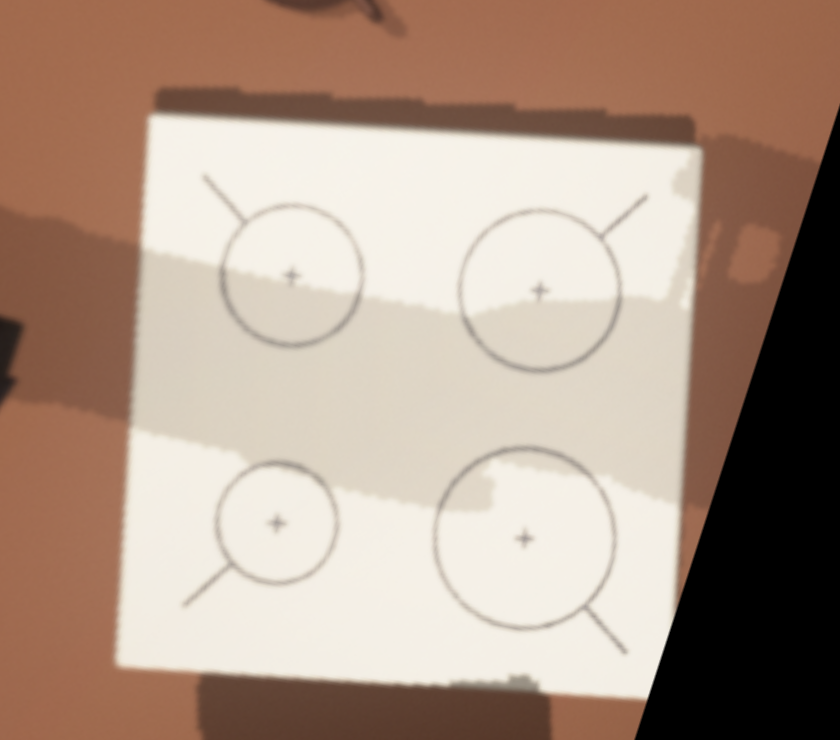

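The rectified view (column is x, row is y) gives crosses C (291,275), B (540,290), D (277,523) and A (525,538). They fit a square of about 124 mm yawed 0.06 rad, and the sizes grade as expected. Now cup A.

```bash
cat >> h.py <<'E'
RING=dict(A=(.5622,.2188,.846),B=(.5697,.0951,-.725),C=(.4459,.0877,-2.296),D=(.4384,.2115,2.417))
E
python3 - <<'E'
from h import *
print(np.round(r.get_state()['q'],2))
plan(.4512,-.0884,.20,.314);plan(.4512,-.0884,.10,.314)
E
```

```text
[ 0.14  0.35 -0.34  1.71  0.13  1.11 -1.51]
dp [-68.1, 73.4, 214.3] twist [0.001, 0.0, -0.003] psi now 0.311 p [0.4937, 0.0025, 0.4142]
dp [-68.1, 73.3, 314.3] twist [0.001, 0.0, -0.003] psi now 0.311 p [0.4937, 0.0025, 0.4142]
```

Call:
step_arm(
  motion=[
    {"dp":[-17,18,54],"twist":[0,0,0],"hand":1},
    {"dp":[-34,36,108],"twist":[0,0,0],"hand":1},
    {"dp":[-51,55,162],"twist":[0,0,0],"hand":1},
    {"dp":[-68,73,214],"twist":[0,0,0],"hand":1},
    {"dp":[-68,73,214],"twist":[0,0,0],"hand":1},
  ],
)

```text
clock: 5.03
tool_pos: [0.4483, -0.0887, 0.198]
eef_rot: [0.988, 0.154, -0.004, -0.0]
contact_force: [0.5, -0.2, -0.0]
opening: 0.999
finger_force: 0.0
```

Call:
step_arm(
  motion=[
    {"dp":[0,0,40],"twist":[0,0,0],"hand":1},
    {"dp":[0,0,80],"twist":[0,0,0],"hand":1},
    {"dp":[0,0,95],"twist":[0,0,0],"hand":1},
    {"dp":[0,0,95],"twist":[0,0,0],"hand":1},
    {"dp":[0,0,95],"twist":[0,0,0],"hand":1},
  ],
)

```text
clock: 5.65
tool_pos: [0.4532, -0.0861, 0.107]
eef_rot: [0.988, 0.156, 0.002, 0.0]
contact_force: [0.4, -0.3, 0.7]
opening: 0.999
finger_force: 0.0
```

Run:
```python
from h import *
plan(.4512,-.0884,.074,.314)
```

```text
dp [-2.7, 1.5, 32.9] twist [0.001, -0.003, -0.0] psi now 0.314 p [0.4532, -0.0861, 0.107]
```

Call:
step_arm(
  motion=[
    {"dp":[-3,1.5,10],"twist":[0,0,0],"hand":1},
    {"dp":[-3,1.5,20],"twist":[0,0,0],"hand":1},
    {"dp":[-3,1.5,30],"twist":[0,0,0],"hand":1},
    {"dp":[-3,1.5,32],"twist":[0,0,0],"hand":1},
    {"dp":[-3,1.5,32],"twist":[0,0,0],"hand":1},
  ],
)

```text
clock: 6.28
tool_pos: [0.4489, -0.0886, 0.0731]
eef_rot: [0.988, 0.156, -0.0, -0.0]
contact_force: [0.4, 0.5, -0.5]
opening: 1.0
finger_force: 0.0
```

Call:
step_arm(
  motion=[
    {"dp":[0,0,0],"twist":[0,0,0],"hand":-0.1},
    {"dp":[0,0,0],"twist":[0,0,0],"hand":-0.1},
    {"dp":[0,0,0],"twist":[0,0,0],"hand":-0.1},
    {"dp":[0,0,0],"twist":[0,0,0],"hand":-0.1},
    {"dp":[0,0,0],"twist":[0,0,0],"hand":-0.1},
  ],
  force=15,
)

```text
clock: 6.9
tool_pos: [0.4492, -0.0888, 0.0735]
eef_rot: [0.988, 0.156, 0.0, 0.0]
contact_force: [0.2, -1.2, 0.8]
opening: 0.512
finger_force: 15.0
```

Call:
step_arm(
  motion=[
    {"dp":[0,0,0],"twist":[0,0,0],"hand":-0.1},
    {"dp":[0,0,0],"twist":[0,0,0],"hand":-0.1},
    {"dp":[0,0,0],"twist":[0,0,0],"hand":-0.1},
  ],
)

```text
clock: 7.28
tool_pos: [0.4492, -0.0888, 0.0734]
eef_rot: [0.988, 0.156, 0.0, 0.0]
contact_force: [0.6, -1.1, 1.4]
opening: 0.518
finger_force: 15.0
```

Call:
step_arm(
  motion=[
    {"dp":[0,0,-10],"twist":[0,0,0],"hand":-0.1},
    {"dp":[0,0,-35],"twist":[0,0,0],"hand":-0.1},
    {"dp":[0,0,-70],"twist":[0,0,0],"hand":-0.1},
    {"dp":[0,0,-105],"twist":[0,0,0],"hand":-0.1},
    {"dp":[0,0,-130],"twist":[0,0,0],"hand":-0.1},
  ],
)

```text
clock: 7.9
tool_pos: [0.4486, -0.0885, 0.2051]
eef_rot: [0.988, 0.156, 0.0, 0.0]
contact_force: [0.1, -0.7, -3.2]
opening: 0.514
finger_force: 15.0
```

Call:
step_arm(
  motion=[
    {"dp":[15,-20,0],"twist":[0,0,0],"hand":-0.1},
    {"dp":[40,-52,0],"twist":[0,0,0],"hand":-0.1},
    {"dp":[65,-84,0],"twist":[0,0,0],"hand":-0.1},
    {"dp":[90,-116,0],"twist":[0,0,0],"hand":-0.1},
    {"dp":[115,-148,0],"twist":[0,0,0],"hand":-0.1},
  ],
)

```text
clock: 8.52
tool_pos: [0.5122, 0.0888, 0.2036]
eef_rot: [0.988, 0.156, -0.001, 0.0]
contact_force: [0.2, 0.1, -2.4]
opening: 0.515
finger_force: 15.0
```

Call:
step_arm(
  motion=[
    {"dp":[25,-33,0],"twist":[0,0,0],"hand":-0.1},
    {"dp":[50,-66,0],"twist":[0,0,0],"hand":-0.1},
    {"dp":[75,-95,0],"twist":[0,0,0],"hand":-0.1},
    {"dp":[85,-110,0],"twist":[0,0,0],"hand":-0.1},
    {"dp":[85,-110,0],"twist":[0,0,0],"hand":-0.1},
  ],
)

```text
clock: 9.15
tool_pos: [0.5588, 0.2192, 0.2032]
eef_rot: [0.988, 0.157, -0.001, -0.0]
contact_force: [0.6, -0.3, -1.8]
opening: 0.513
finger_force: 15.0
```

Run:
```python
from h import *
s=r.get_state();print(s['opening'],s['finger_force'],s['contact_force'])
plan(.5602,.2185,.089,.294)
```

```text
0.5127567479330623 14.999689310789108 [ 0.58737221 -0.30212593 -1.84528661]
dp [1.3, 1.1, 114.2] twist [-0.0, 0.001, 0.022] psi now 0.316 p [0.5588, 0.2192, 0.2032]
```

Call:
step_arm(
  motion=[
    {"dp":[1,1,30],"twist":[0,0,0.02],"hand":-0.1},
    {"dp":[1,1,65],"twist":[0,0,0.02],"hand":-0.1},
    {"dp":[1,1,90],"twist":[0,0,0.02],"hand":-0.1},
    {"dp":[1,1,103],"twist":[0,0,0.02],"hand":-0.1},
    {"dp":[1,1,106],"twist":[0,0,0.02],"hand":-0.1},
  ],
)

```text
clock: 9.78
tool_pos: [0.5606, 0.2164, 0.097]
eef_rot: [0.989, 0.146, -0.001, 0.001]
contact_force: [-0.4, -0.6, -2.5]
opening: 0.515
finger_force: 15.0
```

Call:
step_arm(
  motion=[
    {"dp":[0,0,2],"twist":[0,0,0],"hand":-0.1},
    {"dp":[0,0,4],"twist":[0,0,0],"hand":-0.1},
    {"dp":[0,0,6],"twist":[0,0,0],"hand":-0.1},
    {"dp":[0,0,7],"twist":[0,0,0],"hand":-0.1},
    {"dp":[0,0,7],"twist":[0,0,0],"hand":-0.1},
  ],
)

```text
clock: 10.4
tool_pos: [0.5609, 0.2179, 0.0904]
eef_rot: [0.989, 0.146, 0.0, 0.0]
contact_force: [0.3, -0.1, -1.7]
opening: 0.514
finger_force: 15.0
```

Call:
step_arm(
  motion=[
    {"dp":[0,0,1],"twist":[0,0,0],"hand":-0.1},
    {"dp":[0,0,2],"twist":[0,0,0],"hand":-0.1},
    {"dp":[0,0,2],"twist":[0,0,0],"hand":-0.1},
  ],
)

```text
clock: 10.78
tool_pos: [0.5609, 0.2179, 0.0886]
eef_rot: [0.989, 0.146, 0.0, 0.0]
contact_force: [-0.5, 0.3, 1.1]
opening: 0.516
finger_force: 15.0
```

Call:
step_arm(
  motion=[
    {"dp":[0,0,0],"twist":[0,0,0],"hand":0.2},
    {"dp":[0,0,0],"twist":[0,0,0],"hand":0.5},
    {"dp":[0,0,0],"twist":[0,0,0],"hand":0.8},
    {"dp":[0,0,0],"twist":[0,0,0],"hand":1},
    {"dp":[0,0,0],"twist":[0,0,0],"hand":1},
  ],
)

```text
clock: 11.4
tool_pos: [0.5609, 0.2179, 0.0883]
eef_rot: [0.989, 0.146, 0.0, 0.0]
contact_force: [0.2, 0.2, -0.4]
opening: 0.994
finger_force: 0.0
```

Call:
step_arm(
  motion=[
    {"dp":[0,0,-20],"twist":[0,0,0],"hand":1},
    {"dp":[0,0,-60],"twist":[0,0,0],"hand":1},
    {"dp":[0,0,-110],"twist":[0,0,0],"hand":1},
    {"dp":[-8,40,-160],"twist":[0,0,0],"hand":1},
    {"dp":[-20,90,-180],"twist":[0,0,0],"hand":1},
  ],
)

```text
clock: 12.02
tool_pos: [0.569, 0.127, 0.2714]
eef_rot: [0.989, 0.148, 0.003, -0.001]
contact_force: [1.0, 0.1, 0.2]
opening: 1.003
finger_force: 0.0
```

Call:
step_arm(
  motion=[
    {"dp":[-20,50,0],"twist":[0,0,0],"hand":1},
    {"dp":[-50,95,0],"twist":[0,0,0],"hand":1},
    {"dp":[-80,140,0],"twist":[0,0,0],"hand":1},
    {"dp":[-110,185,0],"twist":[0,0,0],"hand":1},
    {"dp":[-110,185,0],"twist":[0,0,0],"hand":1},
  ],
)

```text
clock: 12.65
tool_pos: [0.5142, -0.0887, 0.2682]
eef_rot: [0.99, 0.142, -0.001, 0.002]
contact_force: [0.2, 1.1, 0.3]
opening: 0.998
finger_force: 0.0
```

Run:
```python
from h import *
d=snap('wrist')
spots(d,dict(A=RING['A'][:2]),.015); spots(d,dict(B=(.445,-.237),C=(.592,-.091),D=(.6,-.244)))
plan(.4452,-.2372,.15,.314)
```

```text
A no spot (np.float64(0.30970395709826265), 2)
B no spot (np.float64(0.15440085844496745), 3)
C [ 0.5922 -0.0915] handle -2.179 n 89 area 70 z 0.05 reach 0.051
D [ 0.6003 -0.2439] handle -0.744 n 87 area 78 z 0.0432 reach 0.045
dp [-110.6, 125.5, 118.6] twist [0.001, 0.001, -0.025] psi now 0.289 p [0.5155, -0.0852, 0.2684]
```

C is freshly confirmed, so I take it next.

Run:
```python
from h import *
plan(.5922,-.0915,.16,.314)
```

```text
dp [71.8, 27.8, 108.4] twist [0.001, 0.001, -0.025] psi now 0.289 p [0.5155, -0.0852, 0.2684]
```

Call:
step_arm(
  motion=[
    {"dp":[24,9,36],"twist":[0,0,-0.025],"hand":1},
    {"dp":[48,18,72],"twist":[0,0,-0.025],"hand":1},
    {"dp":[72,28,108],"twist":[0,0,-0.025],"hand":1},
    {"dp":[72,28,120],"twist":[0,0,-0.025],"hand":1},
    {"dp":[72,28,120],"twist":[0,0,-0.025],"hand":1},
  ],
)

```text
clock: 13.32
tool_pos: [0.5922, -0.0875, 0.1479]
eef_rot: [0.987, 0.16, -0.001, -0.001]
contact_force: [0.4, -0.4, -0.1]
opening: 0.999
finger_force: 0.0
```

Call:
step_arm(
  motion=[
    {"dp":[0,0,30],"twist":[0,0,0],"hand":1},
    {"dp":[0,0,60],"twist":[0,0,0],"hand":1},
    {"dp":[0,0,60],"twist":[0,0,0],"hand":1},
    {"dp":[0,0,60],"twist":[0,0,0],"hand":1},
  ],
)

```text
clock: 13.82
tool_pos: [0.5939, -0.0887, 0.0903]
eef_rot: [0.987, 0.159, 0.001, 0.0]
contact_force: [0.6, -0.0, 0.4]
opening: 0.999
finger_force: 0.0
```

Run:
```python
from h import *
plan(.5922,-.0915,.0595,.314)
```

```text
dp [-2.6, 2.1, 30.8] twist [0.001, -0.002, 0.005] psi now 0.319 p [0.5939, -0.0887, 0.0903]
```

Call:
step_arm(
  motion=[
    {"dp":[-2.5,2,10],"twist":[0,0,0],"hand":1},
    {"dp":[-2.5,2,20],"twist":[0,0,0],"hand":1},
    {"dp":[-2.5,2,29],"twist":[0,0,0],"hand":1},
    {"dp":[-2.5,2,31],"twist":[0,0,0],"hand":1},
    {"dp":[-2.5,2,31],"twist":[0,0,0],"hand":1},
  ],
)

```text
clock: 14.45
tool_pos: [0.5914, -0.0915, 0.0571]
eef_rot: [0.987, 0.159, -0.0, -0.0]
contact_force: [-0.2, 0.5, 0.2]
opening: 0.998
finger_force: 0.0
```

Call:
step_arm(
  motion=[
    {"dp":[0,0,0],"twist":[0,0,0],"hand":-0.2},
    {"dp":[0,0,0],"twist":[0,0,0],"hand":-0.3},
    {"dp":[0,0,0],"twist":[0,0,0],"hand":-0.3},
    {"dp":[0,0,0],"twist":[0,0,0],"hand":-0.3},
    {"dp":[0,0,0],"twist":[0,0,0],"hand":-0.3},
  ],
  force=12,
)

```text
clock: 15.08
tool_pos: [0.5914, -0.0917, 0.0574]
eef_rot: [0.987, 0.159, 0.0, 0.0]
contact_force: [0.2, 0.0, 0.7]
opening: 0.455
finger_force: 0.0
```

Call:
step_arm(
  motion=[
    {"dp":[0,0,0],"twist":[0,0,0],"hand":-0.3},
    {"dp":[0,0,0],"twist":[0,0,0],"hand":-0.3},
    {"dp":[0,0,0],"twist":[0,0,0],"hand":-0.3},
  ],
)

```text
clock: 15.45
tool_pos: [0.5915, -0.0917, 0.0574]
eef_rot: [0.987, 0.159, 0.0, 0.0]
contact_force: [0.3, -0.1, 0.7]
opening: 0.428
finger_force: 12.0
```

Run:
```python
from h import *
plan(.4459,.0877,.2,.2)
```

```text
dp [-82.0, -216.0, -142.6] twist [0.0, -0.0, 0.119] psi now 0.319 p [0.5915, -0.0917, 0.0574]
```

Call:
step_arm(
  motion=[
    {"dp":[0,0,-10],"twist":[0,0,0],"hand":-0.3},
    {"dp":[0,0,-35],"twist":[0,0,0],"hand":-0.3},
    {"dp":[0,0,-70],"twist":[0,0,0],"hand":-0.3},
    {"dp":[0,0,-105],"twist":[0,0,0],"hand":-0.3},
    {"dp":[0,0,-130],"twist":[0,0,0],"hand":-0.3},
  ],
)

```text
clock: 16.08
tool_pos: [0.5917, -0.0916, 0.1896]
eef_rot: [0.987, 0.159, 0.001, 0.0]
contact_force: [-0.3, 0.1, -0.9]
opening: 0.427
finger_force: 12.0
```

Call:
step_arm(
  motion=[
    {"dp":[-12,-36,0],"twist":[0,0,0.03],"hand":-0.3},
    {"dp":[-28,-76,0],"twist":[0,0,0.06],"hand":-0.3},
    {"dp":[-44,-116,0],"twist":[0,0,0.09],"hand":-0.3},
    {"dp":[-60,-156,0],"twist":[0,0,0.115],"hand":-0.3},
    {"dp":[-74,-196,0],"twist":[0,0,0.115],"hand":-0.3},
  ],
)

```text
clock: 16.7
tool_pos: [0.4587, 0.0723, 0.188]
eef_rot: [0.995, 0.102, 0.0, -0.0]
contact_force: [0.2, 1.6, -1.4]
opening: 0.426
finger_force: 12.0
```

Call:
step_arm(
  motion=[
    {"dp":[-10,-19,0],"twist":[0,0,0],"hand":-0.3},
    {"dp":[-10,-19,0],"twist":[0,0,0],"hand":-0.3},
    {"dp":[-10,-19,0],"twist":[0,0,0],"hand":-0.3},
  ],
)

```text
clock: 17.08
tool_pos: [0.4469, 0.0872, 0.1877]
eef_rot: [0.995, 0.101, 0.001, 0.0]
contact_force: [-0.3, 0.2, -1.4]
opening: 0.428
finger_force: 12.0
```

Run:
```python
from h import *
s=r.get_state();print(s['opening'],s['finger_force'],s['contact_force'])
plan(.4455,.0877,.0724,.204)
```

```text
0.42813888643195386 12.018828150121408 [-0.33211557  0.23949988 -1.35670428]
dp [-1.4, -0.9, 115.3] twist [0.001, -0.001, -0.001] psi now 0.203 p [0.4469, 0.0872, 0.1877]
```

Call:
step_arm(
  motion=[
    {"dp":[-1.5,-1,30],"twist":[0,0,0],"hand":-0.3},
    {"dp":[-1.5,-1,65],"twist":[0,0,0],"hand":-0.3},
    {"dp":[-1.5,-1,92],"twist":[0,0,0],"hand":-0.3},
    {"dp":[-1.5,-1,105],"twist":[0,0,0],"hand":-0.3},
    {"dp":[-1.5,-1,108],"twist":[0,0,0],"hand":-0.3},
  ],
)

```text
clock: 17.7
tool_pos: [0.4448, 0.0879, 0.0789]
eef_rot: [0.995, 0.101, -0.0, 0.0]
contact_force: [0.5, 0.3, -1.5]
opening: 0.425
finger_force: 12.0
```

Call:
step_arm(
  motion=[
    {"dp":[0,0,2],"twist":[0,0,0],"hand":-0.3},
    {"dp":[0,0,4],"twist":[0,0,0],"hand":-0.3},
    {"dp":[0,0,6],"twist":[0,0,0],"hand":-0.3},
    {"dp":[0,0,7],"twist":[0,0,0],"hand":-0.3},
    {"dp":[0,0,7],"twist":[0,0,0],"hand":-0.3},
  ],
)

```text
clock: 18.32
tool_pos: [0.4444, 0.0886, 0.0724]
eef_rot: [0.995, 0.102, 0.0, 0.0]
contact_force: [0.0, 0.0, 0.5]
opening: 0.428
finger_force: 12.0
```

Call:
step_arm(
  motion=[
    {"dp":[0,0,0],"twist":[0,0,0],"hand":0.1},
    {"dp":[0,0,0],"twist":[0,0,0],"hand":0.4},
    {"dp":[0,0,0],"twist":[0,0,0],"hand":0.8},
    {"dp":[0,0,0],"twist":[0,0,0],"hand":1},
    {"dp":[0,0,0],"twist":[0,0,0],"hand":1},
  ],
)

```text
clock: 18.95
tool_pos: [0.4444, 0.0885, 0.0724]
eef_rot: [0.995, 0.102, 0.0, 0.0]
contact_force: [-0.1, -0.1, 0.0]
opening: 0.969
finger_force: 0.0
```

Call:
step_arm(
  motion=[
    {"dp":[0,0,-20],"twist":[0,0,0],"hand":1},
    {"dp":[0,0,-60],"twist":[0,0,0],"hand":1},
    {"dp":[0,0,-120],"twist":[0,0,0],"hand":1},
    {"dp":[8,30,-170],"twist":[0,0,0],"hand":1},
    {"dp":[10,70,-210],"twist":[0,0,0],"hand":1},
  ],
)

```text
clock: 19.58
tool_pos: [0.469, 0.0222, 0.2848]
eef_rot: [0.995, 0.103, 0.001, -0.0]
contact_force: [1.9, 0.4, -0.5]
opening: 1.001
finger_force: 0.0
```

Call:
step_arm(
  motion=[
    {"dp":[4,50,-20],"twist":[0,0,-0.025],"hand":1},
    {"dp":[8,100,-40],"twist":[0,0,-0.05],"hand":1},
    {"dp":[12,150,-60],"twist":[0,0,-0.08],"hand":1},
    {"dp":[16,195,-80],"twist":[0,0,-0.11],"hand":1},
    {"dp":[16,225,-90],"twist":[0,0,-0.11],"hand":1},
  ],
)

```text
clock: 20.2
tool_pos: [0.5297, -0.1978, 0.3732]
eef_rot: [0.988, 0.155, 0.0, 0.001]
contact_force: [-0.4, 1.0, 0.1]
opening: 1.001
finger_force: 0.0
```

Call:
step_arm(
  motion=[
    {"dp":[0,0,0],"twist":[0,0,0],"hand":1},
    {"dp":[0,0,0],"twist":[0,0,0],"hand":1},
    {"dp":[0,0,0],"twist":[0,0,0],"hand":1},
  ],
)

```text
clock: 20.58
tool_pos: [0.5292, -0.1932, 0.372]
eef_rot: [0.988, 0.158, -0.001, -0.001]
contact_force: [-0.2, -0.1, -0.4]
opening: 1.002
finger_force: 0.0
```

Run:
```python
from h import *
d=snap('wrist'); save(d,'w3.png')
spots(d,dict(C=RING['C'][:2]),.015); spots(d,dict(B=(.445,-.237),D=(.6,-.244)))
plan(.4452,-.2372,.16,.314)
```

```text
C [0.4451 0.0903] handle -2.228 n 77 area 38 z 0.0655 reach 0.052
B [ 0.4453 -0.2372] handle -0.848 n 76 area 42 z 0.0588 reach 0.058
D [ 0.6004 -0.2438] handle -0.762 n 55 area 50 z 0.0431 reach 0.046
dp [-93.4, 15.6, 212.1] twist [-0.001, 0.001, 0.002] psi now 0.316 p [0.5293, -0.1934, 0.3721]
```

Call:
step_arm(
  motion=[
    {"dp":[-24,4,53],"twist":[0,0,0],"hand":1},
    {"dp":[-48,8,106],"twist":[0,0,0],"hand":1},
    {"dp":[-72,12,159],"twist":[0,0,0],"hand":1},
    {"dp":[-93.5,15.5,205],"twist":[0,0,0],"hand":1},
    {"dp":[-93.5,15.5,225],"twist":[0,0,0],"hand":1},
  ],
)

```text
clock: 21.25
tool_pos: [0.4422, -0.2384, 0.1452]
eef_rot: [0.988, 0.156, -0.003, -0.001]
contact_force: [-0.2, -0.7, 0.6]
opening: 1.002
finger_force: 0.0
```

Call:
step_arm(
  motion=[
    {"dp":[0,0,25],"twist":[0,0,0],"hand":1},
    {"dp":[0,0,45],"twist":[0,0,0],"hand":1},
    {"dp":[0,0,45],"twist":[0,0,0],"hand":1},
    {"dp":[0,0,45],"twist":[0,0,0],"hand":1},
  ],
)

```text
clock: 21.75
tool_pos: [0.4459, -0.2383, 0.103]
eef_rot: [0.988, 0.157, 0.0, 0.0]
contact_force: [-0.2, 0.2, 0.5]
opening: 1.0
finger_force: 0.0
```

Run:
```python
from h import *
plan(.4453,-.2372,.0665,.314)
```

```text
dp [-0.2, -1.3, 36.5] twist [0.0, -0.001, 0.001] psi now 0.315 p [0.4459, -0.2383, 0.103]
```

Call:
step_arm(
  motion=[
    {"dp":[0,-1,12],"twist":[0,0,0],"hand":1},
    {"dp":[0,-1,24],"twist":[0,0,0],"hand":1},
    {"dp":[0,-1,34],"twist":[0,0,0],"hand":1},
    {"dp":[0,-1,36],"twist":[0,0,0],"hand":1},
    {"dp":[0,-1,36],"twist":[0,0,0],"hand":1},
  ],
)

```text
clock: 22.38
tool_pos: [0.445, -0.2377, 0.0662]
eef_rot: [0.988, 0.156, -0.0, -0.0]
contact_force: [-0.4, -0.7, -0.1]
opening: 0.999
finger_force: 0.0
```

Call:
step_arm(
  motion=[
    {"dp":[0,0,0],"twist":[0,0,0],"hand":-0.2},
    {"dp":[0,0,0],"twist":[0,0,0],"hand":-0.2},
    {"dp":[0,0,0],"twist":[0,0,0],"hand":-0.2},
    {"dp":[0,0,0],"twist":[0,0,0],"hand":-0.2},
    {"dp":[0,0,0],"twist":[0,0,0],"hand":-0.2},
  ],
  force=14,
)

```text
clock: 23.0
tool_pos: [0.4452, -0.2378, 0.0664]
eef_rot: [0.988, 0.156, 0.0, 0.0]
contact_force: [-0.3, 1.2, 0.4]
opening: 0.468
finger_force: 14.0
```

Call:
step_arm(
  motion=[
    {"dp":[0,0,0],"twist":[0,0,0],"hand":-0.2},
    {"dp":[0,0,0],"twist":[0,0,0],"hand":-0.2},
    {"dp":[0,0,0],"twist":[0,0,0],"hand":-0.2},
  ],
)

```text
clock: 23.38
tool_pos: [0.4452, -0.2378, 0.0664]
eef_rot: [0.988, 0.156, 0.0, 0.0]
contact_force: [-0.2, -1.0, 2.0]
opening: 0.468
finger_force: 14.0
```

Run:
```python
from h import *
plan(.5697,.0951,.2,.437)
```

```text
dp [221.2, -278.2, -133.6] twist [0.0, -0.0, -0.123] psi now 0.314 p [0.4452, -0.2378, 0.0664]
```

Call:
step_arm(
  motion=[
    {"dp":[0,0,-10],"twist":[0,0,0],"hand":-0.2},
    {"dp":[0,0,-35],"twist":[0,0,0],"hand":-0.2},
    {"dp":[0,0,-70],"twist":[0,0,0],"hand":-0.2},
    {"dp":[0,0,-105],"twist":[0,0,0],"hand":-0.2},
    {"dp":[0,0,-130],"twist":[0,0,0],"hand":-0.2},
  ],
)

```text
clock: 24.0
tool_pos: [0.445, -0.2377, 0.1983]
eef_rot: [0.988, 0.156, 0.0, 0.0]
contact_force: [0.6, 0.4, -0.6]
opening: 0.472
finger_force: 14.0
```

Call:
step_arm(
  motion=[
    {"dp":[15,-19,0],"twist":[0,0,0],"hand":-0.2},
    {"dp":[40,-50,0],"twist":[0,0,0],"hand":-0.2},
    {"dp":[65,-82,0],"twist":[0,0,0],"hand":-0.2},
    {"dp":[90,-113,0],"twist":[0,0,0],"hand":-0.2},
    {"dp":[115,-145,0],"twist":[0,0,0],"hand":-0.2},
  ],
)

```text
clock: 24.62
tool_pos: [0.5096, -0.0631, 0.1968]
eef_rot: [0.988, 0.156, -0.0, 0.0]
contact_force: [0.4, -0.5, -1.0]
opening: 0.474
finger_force: 14.0
```

Call:
step_arm(
  motion=[
    {"dp":[25,-32,0],"twist":[0,0,-0.04],"hand":-0.2},
    {"dp":[50,-64,0],"twist":[0,0,-0.08],"hand":-0.2},
    {"dp":[75,-95,0],"twist":[0,0,-0.12],"hand":-0.2},
    {"dp":[95,-121,0],"twist":[0,0,-0.122],"hand":-0.2},
    {"dp":[106,-133,0],"twist":[0,0,-0.122],"hand":-0.2},
  ],
)

```text
clock: 25.25
tool_pos: [0.5694, 0.0971, 0.1967]
eef_rot: [0.976, 0.218, 0.0, -0.0]
contact_force: [-0.7, -0.2, -0.6]
opening: 0.468
finger_force: 14.0
```

Call:
step_arm(
  motion=[
    {"dp":[0,0,20],"twist":[0,0,0],"hand":-0.2},
    {"dp":[0,0,20],"twist":[0,0,0],"hand":-0.2},
    {"dp":[0,0,20],"twist":[0,0,0],"hand":-0.2},
  ],
)

```text
clock: 25.62
tool_pos: [0.5695, 0.0939, 0.1768]
eef_rot: [0.976, 0.216, -0.0, 0.0]
contact_force: [-0.3, -0.5, -1.6]
opening: 0.475
finger_force: 14.0
```

Run:
```python
from h import *
s=r.get_state();print(s['opening'],s['finger_force'],s['contact_force'])
plan(.5697,.0955,.0814,.437)
```

```text
0.47493929440271976 13.99989366531372 [-0.30707417 -0.52665206 -1.57125778]
dp [0.9, -1.5, 95.4] twist [0.001, 0.0, -0.003] psi now 0.434 p [0.5695, 0.0939, 0.1768]
```

Call:
step_arm(
  motion=[
    {"dp":[1,-1,30],"twist":[0,0,0],"hand":-0.2},
    {"dp":[1,-1,60],"twist":[0,0,0],"hand":-0.2},
    {"dp":[1,-1,78],"twist":[0,0,0],"hand":-0.2},
    {"dp":[1,-1,86],"twist":[0,0,0],"hand":-0.2},
    {"dp":[1,-1,88],"twist":[0,0,0],"hand":-0.2},
  ],
)

```text
clock: 26.25
tool_pos: [0.5703, 0.0962, 0.0886]
eef_rot: [0.976, 0.216, 0.0, 0.0]
contact_force: [0.2, 0.0, -1.8]
opening: 0.47
finger_force: 14.0
```

Call:
step_arm(
  motion=[
    {"dp":[0,0,2],"twist":[0,0,0],"hand":-0.2},
    {"dp":[0,0,4],"twist":[0,0,0],"hand":-0.2},
    {"dp":[0,0,6],"twist":[0,0,0],"hand":-0.2},
    {"dp":[0,0,7.5],"twist":[0,0,0],"hand":-0.2},
    {"dp":[0,0,7.5],"twist":[0,0,0],"hand":-0.2},
  ],
)

```text
clock: 26.88
tool_pos: [0.5701, 0.0962, 0.0815]
eef_rot: [0.976, 0.216, 0.0, 0.0]
contact_force: [-2.0, -0.3, 3.4]
opening: 0.473
finger_force: 14.0
```

Run:
```python
from h import *
s=r.get_state();print(s['opening'],s['finger_force'],s['contact_force'])
plan(.5697,.0955,.0814,.437)
```

```text
0.47279918343596805 14.00046855211258 [-1.97996403 -0.31719618  3.44263629]
dp [-0.7, 0.5, 0.1] twist [0.0, -0.0, -0.001] psi now 0.436 p [0.5701, 0.0962, 0.0815]
```

Call:
step_arm(
  motion=[
    {"dp":[0,0,0],"twist":[0,0,0],"hand":0.1},
    {"dp":[0,0,0],"twist":[0,0,0],"hand":0.4},
    {"dp":[0,0,0],"twist":[0,0,0],"hand":0.8},
    {"dp":[0,0,0],"twist":[0,0,0],"hand":1},
    {"dp":[0,0,0],"twist":[0,0,0],"hand":1},
  ],
)

```text
clock: 27.5
tool_pos: [0.57, 0.0962, 0.0808]
eef_rot: [0.976, 0.216, -0.0, 0.0]
contact_force: [-0.6, 0.4, -0.6]
opening: 0.979
finger_force: 0.0
```

Call:
step_arm(
  motion=[
    {"dp":[0,0,-20],"twist":[0,0,0],"hand":1},
    {"dp":[0,0,-60],"twist":[0,0,0],"hand":1},
    {"dp":[0,0,-120],"twist":[0,0,0],"hand":1},
    {"dp":[-10,40,-170],"twist":[0,0,0],"hand":1},
    {"dp":[-25,85,-210],"twist":[0,0,0],"hand":1},
  ],
)

```text
clock: 28.12
tool_pos: [0.5835, 0.0102, 0.292]
eef_rot: [0.976, 0.218, 0.001, -0.0]
contact_force: [0.4, -0.2, 0.2]
opening: 1.004
finger_force: 0.0
```

Call:
step_arm(
  motion=[
    {"dp":[-17,50,-5],"twist":[0,0,0.04],"hand":1},
    {"dp":[-34,100,-5],"twist":[0,0,0.08],"hand":1},
    {"dp":[-51,150,-5],"twist":[0,0,0.12],"hand":1},
    {"dp":[-51,150,-5],"twist":[0,0,0.12],"hand":1},
    {"dp":[-51,150,-5],"twist":[0,0,0.12],"hand":1},
  ],
)

```text
clock: 28.75
tool_pos: [0.5999, -0.1467, 0.2945]
eef_rot: [0.988, 0.157, -0.0, -0.001]
contact_force: [-0.0, 1.8, -0.1]
opening: 1.0
finger_force: 0.0
```

Run:
```python
from h import *
d=snap('wrist'); save(d,'w4.png')
spots(d,dict(B=RING['B'][:2],C=RING['C'][:2]),.015); spots(d,dict(D=(.6,-.244)))
plan(.6004,-.2438,.14,.314)
d=snap('scene');spots(d,{k:v[:2] for k,v in RING.items()},.015)
```

```text
B [0.5697 0.0974] handle -0.767 n 152 area 79 z 0.0722 reach 0.058
C [0.4451 0.0899] handle -2.229 n 76 area 55 z 0.0656 reach 0.052
D [ 0.6005 -0.2439] handle -0.74 n 23 area 70 z 0.0426 reach 0.047
dp [-30.4, 93.5, 154.5] twist [-0.001, -0.0, 0.004] psi now 0.318 p [0.6001, -0.1457, 0.2946]
A no spot (np.float64(0.05480168240475222), 23)
B no spot (np.float64(0.09867144551196884), 32)
C no spot (np.float64(0.19423901232781673), 32)
D no spot (np.float64(0.16727897156631358), 23)
```

Call:
step_arm(
  motion=[
    {"dp":[-10,31,50],"twist":[0,0,0],"hand":1},
    {"dp":[-20,62,100],"twist":[0,0,0],"hand":1},
    {"dp":[-30,93,150],"twist":[0,0,0],"hand":1},
    {"dp":[-30,93,190],"twist":[0,0,0],"hand":1},
    {"dp":[-30,93,200],"twist":[0,0,0],"hand":1},
  ],
)

```text
clock: 29.48
tool_pos: [0.5992, -0.2431, 0.0922]
eef_rot: [0.987, 0.158, -0.002, -0.002]
contact_force: [0.7, 1.0, 0.1]
opening: 0.999
finger_force: 0.0
```

Call:
step_arm(
  motion=[
    {"dp":[0,0,0],"twist":[0,0,0],"hand":1},
    {"dp":[0,0,0],"twist":[0,0,0],"hand":1},
    {"dp":[0,0,0],"twist":[0,0,0],"hand":1},
  ],
)

```text
clock: 29.85
tool_pos: [0.6016, -0.2452, 0.0965]
eef_rot: [0.988, 0.158, 0.001, 0.001]
contact_force: [0.3, 0.4, -0.1]
opening: 0.999
finger_force: 0.0
```

Run:
```python
from h import *
plan(.6004,-.2438,.0525,.314)
```

```text
dp [-0.9, -1.8, 44.0] twist [0.002, -0.002, 0.002] psi now 0.316 p [0.6016, -0.2452, 0.0965]
```

Call:
step_arm(
  motion=[
    {"dp":[-1,-2,15],"twist":[0,0,0],"hand":1},
    {"dp":[-1,-2,30],"twist":[0,0,0],"hand":1},
    {"dp":[-1,-2,41],"twist":[0,0,0],"hand":1},
    {"dp":[-1,-2,43.5],"twist":[0,0,0],"hand":1},
    {"dp":[-1,-2,43.5],"twist":[0,0,0],"hand":1},
  ],
)

```text
clock: 30.48
tool_pos: [0.5989, -0.2436, 0.0509]
eef_rot: [0.988, 0.157, -0.0, -0.0]
contact_force: [0.3, -0.8, 0.1]
opening: 1.0
finger_force: 0.0
```

Call:
step_arm(
  motion=[
    {"dp":[0,0,0],"twist":[0,0,0],"hand":-0.3},
    {"dp":[0,0,0],"twist":[0,0,0],"hand":-0.4},
    {"dp":[0,0,0],"twist":[0,0,0],"hand":-0.4},
    {"dp":[0,0,0],"twist":[0,0,0],"hand":-0.4},
    {"dp":[0,0,0],"twist":[0,0,0],"hand":-0.4},
  ],
  force=10,
)

```text
clock: 31.1
tool_pos: [0.5989, -0.2437, 0.0513]
eef_rot: [0.988, 0.157, 0.0, 0.0]
contact_force: [0.8, 0.5, -0.4]
opening: 0.458
finger_force: 0.0
```

Call:
step_arm(
  motion=[
    {"dp":[0,0,0],"twist":[0,0,0],"hand":-0.4},
    {"dp":[0,0,0],"twist":[0,0,0],"hand":-0.4},
    {"dp":[0,0,0],"twist":[0,0,0],"hand":-0.4},
  ],
)

```text
clock: 31.48
tool_pos: [0.599, -0.2437, 0.0513]
eef_rot: [0.988, 0.157, 0.0, 0.0]
contact_force: [-0.9, 0.1, -0.2]
opening: 0.378
finger_force: 10.0
```

Call:
step_arm(
  motion=[
    {"dp":[0,0,-10],"twist":[0,0,0],"hand":-0.4},
    {"dp":[0,0,-40],"twist":[0,0,0],"hand":-0.4},
    {"dp":[0,0,-80],"twist":[0,0,0],"hand":-0.4},
    {"dp":[0,0,-120],"twist":[0,0,0],"hand":-0.4},
    {"dp":[0,0,-160],"twist":[0,0,0],"hand":-0.4},
  ],
)

```text
clock: 32.1
tool_pos: [0.5987, -0.2435, 0.2132]
eef_rot: [0.988, 0.157, 0.0, 0.0]
contact_force: [0.1, 0.1, 0.7]
opening: 0.381
finger_force: 10.0
```

Run:
```python
from h import *
s=r.get_state();print(s['opening'],s['finger_force'],s['contact_force'])
plan(.4384,.2115,.22,.314)
```

```text
0.38086786428925506 10.00007539987564 [0.07826564 0.13382883 0.7181657 ]
dp [-11.0, -482.3, -6.9] twist [0.0, -0.0, 0.002] psi now 0.316 p [0.5987, -0.2435, 0.2132]
```

Call:
step_arm(
  motion=[
    {"dp":[0,-30,-5],"twist":[0,0,0],"hand":-0.4},
    {"dp":[-2,-80,-7],"twist":[0,0,0],"hand":-0.4},
    {"dp":[-3,-130,-7],"twist":[0,0,0],"hand":-0.4},
    {"dp":[-4,-180,-7],"twist":[0,0,0],"hand":-0.4},
    {"dp":[-5,-230,-7],"twist":[0,0,0],"hand":-0.4},
  ],
)

```text
clock: 32.72
tool_pos: [0.5222, -0.025, 0.2189]
eef_rot: [0.988, 0.157, 0.001, -0.0]
contact_force: [0.3, 0.2, -1.2]
opening: 0.38
finger_force: 10.0
```

Call:
step_arm(
  motion=[
    {"dp":[-1,-50,0],"twist":[0,0,0],"hand":-0.4},
    {"dp":[-2,-100,0],"twist":[0,0,0],"hand":-0.4},
    {"dp":[-4,-150,0],"twist":[0,0,0],"hand":-0.4},
    {"dp":[-5,-200,0],"twist":[0,0,0],"hand":-0.4},
    {"dp":[-6,-245,0],"twist":[0,0,0],"hand":-0.4},
  ],
)

```text
clock: 33.35
tool_pos: [0.4402, 0.2064, 0.2189]
eef_rot: [0.987, 0.158, 0.0, -0.0]
contact_force: [0.2, 0.1, -1.2]
opening: 0.382
finger_force: 10.0
```

Call:
step_arm(
  motion=[
    {"dp":[0,0,0],"twist":[0,0,-0.16],"hand":-0.4},
    {"dp":[0,0,0],"twist":[0,0,-0.32],"hand":-0.4},
    {"dp":[0,0,0],"twist":[0,0,-0.48],"hand":-0.4},
    {"dp":[0,0,0],"twist":[0,0,-0.64],"hand":-0.4},
    {"dp":[0,0,0],"twist":[0,0,-0.8],"hand":-0.4},
  ],
)

```text
clock: 33.98
tool_pos: [0.441, 0.2045, 0.2188]
eef_rot: [0.847, 0.532, 0.0, 0.0]
contact_force: [0.4, 0.3, -0.9]
opening: 0.38
finger_force: 10.0
```

Call:
step_arm(
  motion=[
    {"dp":[0,0,0],"twist":[0,0,-0.16],"hand":-0.4},
    {"dp":[0,0,0],"twist":[0,0,-0.32],"hand":-0.4},
    {"dp":[0,0,0],"twist":[0,0,-0.48],"hand":-0.4},
    {"dp":[0,0,0],"twist":[0,0,-0.64],"hand":-0.4},
    {"dp":[0,0,0],"twist":[0,0,-0.8],"hand":-0.4},
  ],
)

```text
clock: 34.6
tool_pos: [0.4411, 0.2043, 0.2188]
eef_rot: [0.573, 0.819, 0.0, 0.001]
contact_force: [0.1, 0.7, -1.2]
opening: 0.379
finger_force: 10.0
```

Run:
```python
from h import *
s=r.get_state();print(s['opening'],s['finger_force'],s['contact_force'],np.round(s['q'],2))
plan(.4384,.2115,.20,3.49)
```

```text
0.3788055705964396 9.998140186071396 [ 0.06053075  0.72857104 -1.21023429] [-0.15  0.63 -0.6   2.01  0.57  0.67 -0.77]
dp [7.7, -0.0, 18.8] twist [0.0, 0.001, -1.569] psi now 1.921 p [0.4411, 0.2043, 0.2188]
```

Call:
step_arm(
  motion=[
    {"dp":[0,0,0],"twist":[0,0,-0.16],"hand":-0.4},
    {"dp":[0,0,0],"twist":[0,0,-0.32],"hand":-0.4},
    {"dp":[0,0,0],"twist":[0,0,-0.48],"hand":-0.4},
    {"dp":[0,0,0],"twist":[0,0,-0.64],"hand":-0.4},
    {"dp":[0,0,0],"twist":[0,0,-0.8],"hand":-0.4},
  ],
)

```text
clock: 35.22
tool_pos: [0.4411, 0.2042, 0.2187]
eef_rot: [0.209, 0.978, -0.0, 0.001]
contact_force: [-0.2, -0.3, -0.7]
opening: 0.38
finger_force: 10.0
```

Call:
step_arm(
  motion=[
    {"dp":[0,0,0],"twist":[0,0,-0.16],"hand":-0.4},
    {"dp":[0,0,0],"twist":[0,0,-0.32],"hand":-0.4},
    {"dp":[0,0,0],"twist":[0,0,-0.48],"hand":-0.4},
    {"dp":[0,0,0],"twist":[0,0,-0.64],"hand":-0.4},
    {"dp":[0,0,0],"twist":[0,0,-0.77],"hand":-0.4},
  ],
)

```text
clock: 35.85
tool_pos: [0.4412, 0.2041, 0.2186]
eef_rot: [-0.173, 0.985, -0.001, 0.0]
contact_force: [0.6, -0.1, -0.4]
opening: 0.38
finger_force: 10.0
```

Call:
step_arm(
  motion=[
    {"dp":[0,0,20],"twist":[0,0,0],"hand":-0.4},
    {"dp":[0,0,40],"twist":[0,0,0],"hand":-0.4},
    {"dp":[0,0,40],"twist":[0,0,0],"hand":-0.4},
    {"dp":[0,0,40],"twist":[0,0,0],"hand":-0.4},
  ],
)

```text
clock: 36.35
tool_pos: [0.4413, 0.2047, 0.179]
eef_rot: [-0.171, 0.985, 0.0, 0.001]
contact_force: [0.1, 0.3, -0.7]
opening: 0.38
finger_force: 10.0
```

Run:
```python
from h import *
s=r.get_state();print(s['opening'],s['finger_force'],s['contact_force'],np.round(s['q'],2))
plan(.4398,.212,.0663,3.49)
```

```text
0.3795873231848081 10.000048130750656 [ 0.12894322  0.32662654 -0.67029556] [ 0.04  0.82 -0.97  2.03  0.96  0.83  0.41]
dp [-1.0, 7.4, 112.7] twist [-0.0, 0.001, -0.004] psi now -2.797 p [0.4413, 0.2047, 0.179]
```

Call:
step_arm(
  motion=[
    {"dp":[-1,7,30],"twist":[0,0,0],"hand":-0.4},
    {"dp":[-1,7,65],"twist":[0,0,0],"hand":-0.4},
    {"dp":[-1,7,92],"twist":[0,0,0],"hand":-0.4},
    {"dp":[-1,7,103],"twist":[0,0,0],"hand":-0.4},
    {"dp":[-1,7,105],"twist":[0,0,0],"hand":-0.4},
  ],
)

```text
clock: 36.98
tool_pos: [0.4398, 0.2117, 0.0735]
eef_rot: [-0.171, 0.985, 0.0, 0.0]
contact_force: [0.5, 0.6, -1.0]
opening: 0.386
finger_force: 10.0
```

Call:
step_arm(
  motion=[
    {"dp":[0,0,2],"twist":[0,0,0],"hand":-0.4},
    {"dp":[0,0,4],"twist":[0,0,0],"hand":-0.4},
    {"dp":[0,0,6],"twist":[0,0,0],"hand":-0.4},
    {"dp":[0,0,7],"twist":[0,0,0],"hand":-0.4},
    {"dp":[0,0,7],"twist":[0,0,0],"hand":-0.4},
  ],
)

```text
clock: 37.6
tool_pos: [0.4395, 0.2114, 0.0662]
eef_rot: [-0.171, 0.985, -0.0, 0.0]
contact_force: [0.3, -1.0, -1.1]
opening: 0.38
finger_force: 10.0
```

Run:
```python
from h import *
plan(.4398,.212,.0663,3.49)
```

```text
dp [-0.5, 0.5, -0.1] twist [-0.0, 0.0, -0.004] psi now -2.797 p [0.4395, 0.2114, 0.0662]
```

Call:
step_arm(
  motion=[
    {"dp":[0,0,0.7],"twist":[0,0,0],"hand":-0.4},
    {"dp":[0,0,0.7],"twist":[0,0,0],"hand":0},
    {"dp":[0,0,0.7],"twist":[0,0,0],"hand":0.4},
    {"dp":[0,0,0.7],"twist":[0,0,0],"hand":0.8},
    {"dp":[0,0,0.7],"twist":[0,0,0],"hand":0.8},
  ],
)

```text
clock: 38.22
tool_pos: [0.4395, 0.2114, 0.0654]
eef_rot: [-0.171, 0.985, -0.0, -0.0]
contact_force: [-0.5, -0.1, -0.3]
opening: 0.812
finger_force: 0.0
```

Call:
step_arm(
  motion=[
    {"dp":[0,0,-15],"twist":[0,0,0],"hand":0.8},
    {"dp":[0,0,-60],"twist":[0,0,0],"hand":1},
    {"dp":[0,0,-120],"twist":[0,0,0],"hand":1},
    {"dp":[0,0,-180],"twist":[0,0,0],"hand":1},
    {"dp":[0,0,-240],"twist":[0,0,0],"hand":1},
  ],
)

```text
clock: 38.85
tool_pos: [0.4391, 0.2111, 0.3074]
eef_rot: [-0.172, 0.985, -0.0, -0.0]
contact_force: [0.8, -0.1, 0.2]
opening: 1.002
finger_force: 0.0
```

Call:
step_arm(
  motion=[
    {"dp":[0,0,-50],"twist":[0,0,0],"hand":1},
    {"dp":[0,0,-100],"twist":[0,0,0],"hand":1},
    {"dp":[0,0,-120],"twist":[0,0,0],"hand":1},
    {"dp":[0,0,-120],"twist":[0,0,0],"hand":1},
    {"dp":[0,0,-120],"twist":[0,0,0],"hand":1},
  ],
)

```text
clock: 39.48
tool_pos: [0.4392, 0.2107, 0.4242]
eef_rot: [-0.171, 0.985, -0.001, -0.001]
contact_force: [-0.2, 0.1, -0.3]
opening: 0.999
finger_force: 0.0
```

Run:
```python
from h import *
d=snap('wrist'); save(d,'w5.png'); np.save('w5.npy',d,allow_pickle=True)
spots(d,{k:v[:2] for k,v in RING.items()},.015)
print(find('wrist',d,'knob')); plan(.53,-.3,.4)
```

```text
A [0.5625 0.2194] handle 0.91 n 30 area 34 z 0.0791 reach 0.058
B [0.5697 0.0973] handle -0.762 n 19 area 23 z 0.0727 reach 0.052
C [0.4726 0.073 ] handle -2.308 n 33 area 30 z 0.0658 reach 0.051
D [0.4366 0.2115] handle 2.468 n 6 area 40 z 0.0571 reach 0.045
[(0.57, [0.479, 0.453, 0.118])]
dp [86.9, -511.4, 24.7] twist [-0.001, -0.003, 0.0] psi now -2.797 p [0.4391, 0.2108, 0.4241]
```

View pics/w5.png

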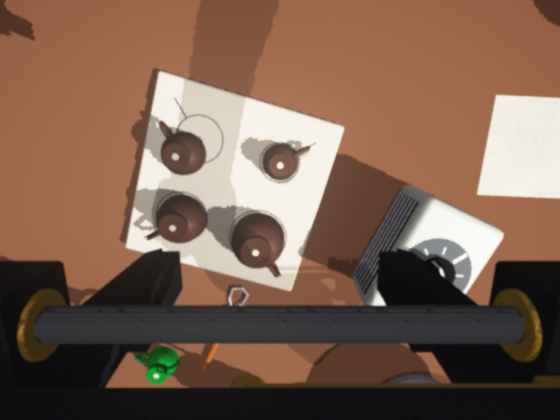

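Three cups stand on their marks. C was knocked off its ring and now sits at pixel (176,155), while its ring is at (200,138); it is upright with its handle still parallel to the line. I re-pick it with the same yaw. The heater's knob shows at about (437,268).

Run:
```python
from h import *
plan(.4726,.073,.12)
```

```text
dp [14.3, -140.7, 304.2] twist [-0.001, -0.003, 0.0] psi now -2.797 p [0.4391, 0.2108, 0.4241]
```

Call:
step_arm(
  motion=[
    {"dp":[4,-40,30],"twist":[0,0,0],"hand":1},
    {"dp":[8,-80,70],"twist":[0,0,0],"hand":1},
    {"dp":[12,-120,110],"twist":[0,0,0],"hand":1},
    {"dp":[14,-141,160],"twist":[0,0,0],"hand":1},
    {"dp":[14,-141,210],"twist":[0,0,0],"hand":1},
  ],
)

```text
clock: 40.2
tool_pos: [0.4737, 0.0714, 0.2128]
eef_rot: [-0.169, 0.986, -0.0, -0.001]
contact_force: [1.4, 0.9, -1.6]
opening: 0.999
finger_force: 0.0
```

Call:
step_arm(
  motion=[
    {"dp":[0,0,45],"twist":[0,0,0],"hand":1},
    {"dp":[0,0,90],"twist":[0,0,0],"hand":1},
    {"dp":[0,0,90],"twist":[0,0,0],"hand":1},
    {"dp":[0,0,90],"twist":[0,0,0],"hand":1},
  ],
)

```text
clock: 40.7
tool_pos: [0.4741, 0.0746, 0.1263]
eef_rot: [-0.172, 0.985, 0.0, 0.0]
contact_force: [0.6, 0.9, -0.6]
opening: 1.0
finger_force: 0.0
```

Run:
```python
from h import *
plan(.4726,.073,.073,-2.797)
d=snap('wrist'); spots(d,dict(C=(.4726,.073)),.015)
```

```text
dp [2.0, -1.0, 53.3] twist [0.001, 0.001, 0.0] psi now -2.797 p [0.4741, 0.0746, 0.1263]
C [0.4726 0.0728] handle -2.285 n 327 area 194 z 0.0649 reach 0.053
```

Call:
step_arm(
  motion=[
    {"dp":[2,-1,18],"twist":[0,0,0],"hand":1},
    {"dp":[2,-1,36],"twist":[0,0,0],"hand":1},
    {"dp":[2,-1,48],"twist":[0,0,0],"hand":1},
    {"dp":[2,-1,53],"twist":[0,0,0],"hand":1},
    {"dp":[2,-1,53],"twist":[0,0,0],"hand":1},
  ],
)

```text
clock: 41.38
tool_pos: [0.473, 0.0725, 0.0733]
eef_rot: [-0.171, 0.985, 0.0, 0.001]
contact_force: [0.2, -0.3, 0.0]
opening: 1.002
finger_force: 0.0
```

Call:
step_arm(
  motion=[
    {"dp":[0,0,0],"twist":[0,0,0],"hand":-0.3},
    {"dp":[0,0,0],"twist":[0,0,0],"hand":-0.3},
    {"dp":[0,0,0],"twist":[0,0,0],"hand":-0.3},
    {"dp":[0,0,0],"twist":[0,0,0],"hand":-0.3},
    {"dp":[0,0,0],"twist":[0,0,0],"hand":-0.3},
  ],
  force=12,
)

```text
clock: 42.0
tool_pos: [0.4724, 0.0723, 0.0725]
eef_rot: [-0.171, 0.985, -0.0, -0.0]
contact_force: [-0.2, 1.0, 0.2]
opening: 0.456
finger_force: 0.0
```

Call:
step_arm(
  motion=[
    {"dp":[0,0,0],"twist":[0,0,0],"hand":-0.3},
    {"dp":[0,0,0],"twist":[0,0,0],"hand":-0.3},
    {"dp":[0,0,0],"twist":[0,0,0],"hand":-0.3},
  ],
)

```text
clock: 42.38
tool_pos: [0.4724, 0.0723, 0.0725]
eef_rot: [-0.171, 0.985, -0.0, -0.0]
contact_force: [0.2, -0.6, -0.0]
opening: 0.428
finger_force: 12.0
```

Call:
step_arm(
  motion=[
    {"dp":[0,0,-3],"twist":[0,0,0],"hand":-0.3},
    {"dp":[0,0,-6],"twist":[0,0,0],"hand":-0.3},
    {"dp":[0,0,-10],"twist":[0,0,0],"hand":-0.3},
    {"dp":[0,0,-10],"twist":[0,0,0],"hand":-0.3},
  ],
)

```text
clock: 42.88
tool_pos: [0.4726, 0.0724, 0.0829]
eef_rot: [-0.171, 0.985, -0.0, 0.0]
contact_force: [0.8, 0.1, -0.8]
opening: 0.427
finger_force: 12.0
```

Run:
```python
from h import *
print(r.get_state()['opening'])
plan(.4459,.0877,.073,-2.797)
```

```text
0.4271202943455619
dp [19.9, 23.4, 9.8] twist [-0.0, 0.001, -0.0] psi now -2.797 p [0.4726, 0.0724, 0.0829]
```

Call:
step_arm(
  motion=[
    {"dp":[7,8,0],"twist":[0,0,0],"hand":-0.3},
    {"dp":[14,16,0],"twist":[0,0,0],"hand":-0.3},
    {"dp":[20,23.5,0],"twist":[0,0,0],"hand":-0.3},
    {"dp":[20,23.5,3],"twist":[0,0,0],"hand":-0.3},
    {"dp":[20,23.5,5],"twist":[0,0,0],"hand":-0.3},
  ],
)

```text
clock: 43.5
tool_pos: [0.446, 0.0874, 0.0772]
eef_rot: [-0.171, 0.985, -0.0, 0.0]
contact_force: [-0.8, -1.5, -1.0]
opening: 0.427
finger_force: 12.0
```

Call:
step_arm(
  motion=[
    {"dp":[0,0,2],"twist":[0,0,0],"hand":-0.3},
    {"dp":[0,0,4],"twist":[0,0,0],"hand":-0.3},
    {"dp":[0,0,5.5],"twist":[0,0,0],"hand":-0.3},
    {"dp":[0,0,5.5],"twist":[0,0,0],"hand":-0.3},
    {"dp":[0,0,5.5],"twist":[0,0,0],"hand":-0.3},
  ],
)

```text
clock: 44.12
tool_pos: [0.4457, 0.0876, 0.0724]
eef_rot: [-0.171, 0.985, -0.0, 0.0]
contact_force: [-0.6, -1.2, 5.3]
opening: 0.429
finger_force: 12.0
```

Call:
step_arm(
  motion=[
    {"dp":[0,0,0],"twist":[0,0,0],"hand":0},
    {"dp":[0,0,0],"twist":[0,0,0],"hand":0.4},
    {"dp":[0,0,0],"twist":[0,0,0],"hand":0.8},
    {"dp":[0,0,0],"twist":[0,0,0],"hand":1},
    {"dp":[0,0,0],"twist":[0,0,0],"hand":1},
  ],
)

```text
clock: 44.75
tool_pos: [0.4456, 0.0877, 0.0719]
eef_rot: [-0.171, 0.985, -0.0, -0.0]
contact_force: [0.6, -0.1, -0.0]
opening: 0.931
finger_force: 0.0
```

Call:
step_arm(
  motion=[
    {"dp":[0,0,-15],"twist":[0,0,0],"hand":1},
    {"dp":[0,0,-60],"twist":[0,0,0],"hand":1},
    {"dp":[0,0,-120],"twist":[0,0,0],"hand":1},
    {"dp":[0,0,-180],"twist":[0,0,0],"hand":1},
    {"dp":[0,0,-240],"twist":[0,0,0],"hand":1},
  ],
)

```text
clock: 45.38
tool_pos: [0.4451, 0.0875, 0.3139]
eef_rot: [-0.172, 0.985, -0.0, -0.0]
contact_force: [1.1, 0.0, -0.8]
opening: 0.998
finger_force: 0.0
```

Call:
step_arm(
  motion=[
    {"dp":[-12,40,-40],"twist":[0,0,0],"hand":1},
    {"dp":[-24,80,-80],"twist":[0,0,0],"hand":1},
    {"dp":[-35,118,-110],"twist":[0,0,0],"hand":1},
    {"dp":[-35,118,-110],"twist":[0,0,0],"hand":1},
    {"dp":[-35,118,-110],"twist":[0,0,0],"hand":1},
  ],
)

```text
clock: 46.0
tool_pos: [0.4386, 0.2094, 0.4211]
eef_rot: [-0.171, 0.985, -0.001, -0.001]
contact_force: [0.6, -0.6, -0.5]
opening: 1.002
finger_force: 0.0
```

Run:
```python
from h import *
d=snap('wrist')
spots(d,{k:v[:2] for k,v in RING.items()},.015)
plan(.53,-.3,.4,1.1)
```

```text
A [0.562  0.2197] handle 0.897 n 32 area 29 z 0.0789 reach 0.058
B [0.5698 0.0973] handle -0.761 n 21 area 24 z 0.0708 reach 0.053
C [0.4459 0.0889] handle -2.3 n 50 area 29 z 0.0649 reach 0.05
D [0.4366 0.2116] handle 2.471 n 8 area 40 z 0.0593 reach 0.045
dp [85.1, -509.9, 22.0] twist [-0.004, 0.001, 2.385] psi now -2.799 p [0.4387, 0.2088, 0.4207]
```

Call:
step_arm(
  motion=[
    {"dp":[8,-51,5],"twist":[0,0,0.16],"hand":1},
    {"dp":[17,-102,10],"twist":[0,0,0.32],"hand":1},
    {"dp":[26,-153,15],"twist":[0,0,0.48],"hand":1},
    {"dp":[34,-204,20],"twist":[0,0,0.64],"hand":1},
    {"dp":[43,-255,22],"twist":[0,0,0.8],"hand":1},
  ],
)

```text
clock: 46.68
tool_pos: [0.4833, -0.0476, 0.3986]
eef_rot: [0.23, 0.973, -0.001, -0.001]
contact_force: [1.8, -0.3, -0.4]
opening: 0.998
finger_force: 0.0
```

Call:
step_arm(
  motion=[
    {"dp":[-30,-41,0],"twist":[0,0,0.16],"hand":1},
    {"dp":[-60,-83,0],"twist":[0,0,0.32],"hand":1},
    {"dp":[-90,-125,0],"twist":[0,0,0.48],"hand":1},
    {"dp":[-120,-166,0],"twist":[0,0,0.64],"hand":1},
    {"dp":[-153,-208,0],"twist":[0,0,0.8],"hand":1},
  ],
)

```text
clock: 47.3
tool_pos: [0.5285, -0.3012, 0.3986]
eef_rot: [0.59, 0.807, -0.001, -0.001]
contact_force: [1.6, 0.4, -0.4]
opening: 1.002
finger_force: 0.0
```

Call:
step_arm(
  motion=[
    {"dp":[0,0,0],"twist":[0,0,0.16],"hand":1},
    {"dp":[0,0,0],"twist":[0,0,0.32],"hand":1},
    {"dp":[0,0,0],"twist":[0,0,0.48],"hand":1},
    {"dp":[0,0,0],"twist":[0,0,0.64],"hand":1},
    {"dp":[0,0,0],"twist":[0,0,0.78],"hand":1},
  ],
)

```text
clock: 47.92
tool_pos: [0.5283, -0.2995, 0.3984]
eef_rot: [0.853, 0.522, -0.001, -0.001]
contact_force: [-0.3, -0.2, -0.0]
opening: 1.004
finger_force: 0.0
```

Call:
step_arm(
  motion=[
    {"dp":[0,0,0],"twist":[0,0,0],"hand":1},
    {"dp":[0,0,0],"twist":[0,0,0],"hand":1},
  ],
)

```text
clock: 48.18
tool_pos: [0.5293, -0.2987, 0.3992]
eef_rot: [0.851, 0.526, -0.001, -0.001]
contact_force: [-0.1, -0.5, 0.6]
opening: 0.998
finger_force: 0.0
```

Run:
```python
from h import *
d=snap('wrist'); save(d,'w6.png'); np.save('w6.npy',d,allow_pickle=True)
print(find('wrist',d,'gauge'),find('wrist',d,'stand')); plan(.52,-.4,.25)
W=cloud(d); near=np.hypot(W[...,0]-.52,W[...,1]+.4)<.09
for lo,hi in((.138,.155),(.074,.084)):
    m=near&(W[...,2]>lo)&(W[...,2]<hi); P=W[m]; print(lo,m.sum(),P.mean(0).round(4),np.percentile(P,[2,98],0).round(4).tolist())
    h=P[:,:2].astype(np.float32); print(cv2.minEnclosingCircle(h),cv2.minAreaRect(h))
```

```text
[(0.81, [0.517, -0.398, 0.126])] [(0.74, [0.38, 0.001, 0.013]), (0.68, [0.525, -0.382, 0.064])]
dp [-95.3, 36.8, 149.7] twist [-0.001, -0.0, 0.0] psi now 1.107 p [0.5299, -0.2983, 0.3997]
0.138 341 [ 0.5193 -0.4048  0.1447] [[0.5083, -0.4158, 0.142], [0.5302, -0.394, 0.1465]]
((0.5189966559410095, -0.4054214060306549), 0.012524580582976341) ((0.5193482637405396, -0.40560364723205566), (0.023807888850569725, 0.023897718638181686), 19.547653198242188)
0.074 1936 [ 0.5207 -0.4002  0.0798] [[0.4816, -0.4435, 0.0773], [0.5574, -0.3667, 0.0818]]
((0.5190486311912537, -0.4059205651283264), 0.04888242483139038) ((0.5191584229469299, -0.40571853518486023), (0.07073107361793518, 0.07000809162855148), 71.39611053466797)
```

View pics/w6.png

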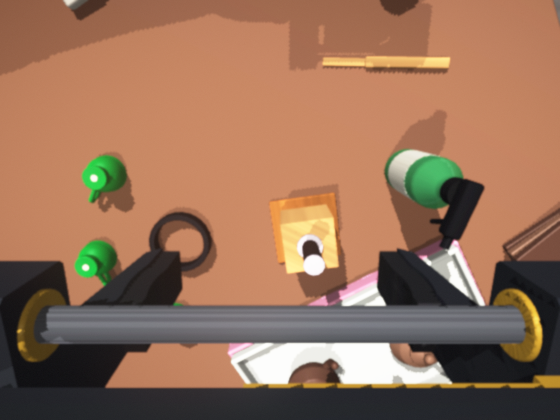

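The gauge stands in the beech block at (312,250), with cap and block centres agreeing at (0.519,-0.406). The green bottle at (440,185) is tall, so I check clearance for the gripper body.

Run:
```python
from h import *
d=np.load('w6.npy',allow_pickle=True).item(); W=cloud(d).reshape(-1,3)
c=np.array([.5191,-.4056]); P=W[(W[:,2]>.09)&(W[:,2]<.3)]; D=P[:,:2]-c; k=(np.hypot(*D.T)<.25)&(np.hypot(*D.T)>.03); D=D[k]
print(P[k][:,:3].min(0),P[k].max(0))
for psi in np.arange(-.5,2.2,.2):
    x=D@[np.cos(psi),np.sin(psi)]; y=D@[np.sin(psi),-np.cos(psi)]
    dist=np.hypot(np.maximum(abs(x)-.0375,0),np.maximum(abs(y)-.0935,0)); 
    cam=np.hypot(np.maximum(abs(x-.06)-.05,0),np.maximum(abs(y)-.05,0)); print(round(psi,1),dist.min().round(3),cam.min().round(3))
plan(.5191,-.4056,.19,.7)
```

```text
[ 0.59207191 -0.63498312  0.09002241] [ 0.71877618 -0.35867686  0.19440489]
-0.5 0.073 0.012
-0.3 0.089 0.018
-0.1 0.092 0.019
0.1 0.087 0.015
0.3 0.078 0.009
0.5 0.064 0.019
0.7 0.047 0.025
0.9 0.032 0.042
1.1 0.03 0.063
1.3 0.035 0.078
1.5 0.035 0.082
1.7 0.03 0.087
1.9 0.031 0.095
2.1 0.039 0.102
dp [-100.8, 38.5, 209.7] twist [-0.001, 0.0, 0.407] psi now 1.107 p [0.5299, -0.2983, 0.3997]
```

Call:
step_arm(
  motion=[
    {"dp":[-25,10,45],"twist":[0,0,0.13],"hand":1},
    {"dp":[-50,19,90],"twist":[0,0,0.27],"hand":1},
    {"dp":[-75,29,135],"twist":[0,0,0.407],"hand":1},
    {"dp":[-101,38.5,180],"twist":[0,0,0.407],"hand":1},
    {"dp":[-101,38.5,200],"twist":[0,0,0.407],"hand":1},
  ],
)

```text
clock: 48.95
tool_pos: [0.5165, -0.4082, 0.1966]
eef_rot: [0.94, 0.341, -0.002, -0.001]
contact_force: [-0.8, -0.9, 0.7]
opening: 1.002
finger_force: 0.0
```

Call:
step_arm(
  motion=[
    {"dp":[0,0,0],"twist":[0,0,0],"hand":1},
    {"dp":[0,0,0],"twist":[0,0,0],"hand":1},
    {"dp":[0,0,0],"twist":[0,0,0],"hand":1},
  ],
)

```text
clock: 49.32
tool_pos: [0.5203, -0.4056, 0.2016]
eef_rot: [0.939, 0.343, 0.001, 0.001]
contact_force: [-0.1, 0.0, 0.3]
opening: 0.997
finger_force: 0.0
```

Run:
```python
from h import *
plan(.5191,-.4056,.125,.7)
```

```text
dp [-1.0, -0.9, 76.6] twist [0.003, -0.001, -0.0] psi now 0.7 p [0.5203, -0.4056, 0.2016]
```

Call:
step_arm(
  motion=[
    {"dp":[-1,-1,20],"twist":[0,0,0],"hand":1},
    {"dp":[-1,-1,45],"twist":[0,0,0],"hand":1},
    {"dp":[-1,-1,68],"twist":[0,0,0],"hand":1},
    {"dp":[-1,-1,76],"twist":[0,0,0],"hand":1},
    {"dp":[-1,-1,76],"twist":[0,0,0],"hand":1},
  ],
)

```text
clock: 49.95
tool_pos: [0.5182, -0.4055, 0.1245]
eef_rot: [0.94, 0.342, 0.0, 0.0]
contact_force: [1.1, -1.4, 0.4]
opening: 0.997
finger_force: 0.0
```

Run:
```python
from h import *
plan(.5191,-.4056,.125,.7)
```

```text
dp [0.6, 0.7, -0.5] twist [0.001, -0.0, -0.001] psi now 0.699 p [0.5182, -0.4055, 0.1245]
```

Call:
step_arm(
  motion=[
    {"dp":[0.6,0.7,0],"twist":[0,0,0],"hand":-0.2},
    {"dp":[0.6,0.7,0],"twist":[0,0,0],"hand":-0.6},
    {"dp":[0.6,0.7,0],"twist":[0,0,0],"hand":-0.7},
    {"dp":[0.6,0.7,0],"twist":[0,0,0],"hand":-0.7},
    {"dp":[0.6,0.7,0],"twist":[0,0,0],"hand":-0.7},
  ],
  force=25,
)

```text
clock: 50.58
tool_pos: [0.5188, -0.4057, 0.1241]
eef_rot: [0.94, 0.342, 0.0, 0.0]
contact_force: [-0.1, 0.0, -0.0]
opening: 0.458
finger_force: 0.0
```

Call:
step_arm(
  motion=[
    {"dp":[0,0,0],"twist":[0,0,0],"hand":-0.7},
    {"dp":[0,0,0],"twist":[0,0,0],"hand":-0.7},
    {"dp":[0,0,0],"twist":[0,0,0],"hand":-0.7},
    {"dp":[0,0,0],"twist":[0,0,0],"hand":-0.7},
  ],
)

```text
clock: 51.08
tool_pos: [0.5188, -0.4057, 0.124]
eef_rot: [0.94, 0.342, 0.0, 0.0]
contact_force: [-0.1, -0.3, 0.6]
opening: 0.262
finger_force: 25.0
```

Run:
```python
from h import *
s=r.get_state(); print(s['opening'],s['finger_force'],s['contact_force'])
plan(.5622,.2190,.25,.7)
```

```text
0.2623192974890835 24.989045653492212 [-0.10050168 -0.30558175  0.56151465]
dp [435.1, -450.4, -126.1] twist [0.0, -0.0, -0.001] psi now 0.699 p [0.5188, -0.4057, 0.124]
```

Call:
step_arm(
  motion=[
    {"dp":[0,0,-15],"twist":[0,0,0],"hand":-0.7},
    {"dp":[0,0,-40],"twist":[0,0,0],"hand":-0.7},
    {"dp":[0,0,-75],"twist":[0,0,0],"hand":-0.7},
    {"dp":[0,0,-115],"twist":[0,0,0],"hand":-0.7},
    {"dp":[0,0,-150],"twist":[0,0,0],"hand":-0.7},
  ],
)

```text
clock: 51.7
tool_pos: [0.5188, -0.4055, 0.2765]
eef_rot: [0.94, 0.342, 0.0, 0.0]
contact_force: [0.5, -1.2, -1.3]
opening: 0.264
finger_force: 25.0
```

Call:
step_arm(
  motion=[
    {"dp":[20,-21,0],"twist":[0,0,0],"hand":-0.7},
    {"dp":[50,-52,0],"twist":[0,0,0],"hand":-0.7},
    {"dp":[84,-87,0],"twist":[0,0,0],"hand":-0.7},
    {"dp":[118,-122,0],"twist":[0,0,0],"hand":-0.7},
    {"dp":[152,-157,0],"twist":[0,0,0],"hand":-0.7},
  ],
)

```text
clock: 52.32
tool_pos: [0.5341, -0.186, 0.275]
eef_rot: [0.94, 0.342, 0.0, 0.0]
contact_force: [0.1, 0.2, -1.4]
opening: 0.262
finger_force: 25.0
```

Call:
step_arm(
  motion=[
    {"dp":[34,-35,0],"twist":[0,0,0],"hand":-0.7},
    {"dp":[68,-70,0],"twist":[0,0,0],"hand":-0.7},
    {"dp":[102,-105,0],"twist":[0,0,0],"hand":-0.7},
    {"dp":[136,-140,0],"twist":[0,0,0],"hand":-0.7},
    {"dp":[170,-175,0],"twist":[0,0,0],"hand":-0.7},
  ],
)

```text
clock: 52.95
tool_pos: [0.5516, 0.0573, 0.275]
eef_rot: [0.94, 0.342, 0.0, 0.0]
contact_force: [0.1, 0.5, -1.0]
opening: 0.256
finger_force: 25.0
```

Call:
step_arm(
  motion=[
    {"dp":[34,-35,0],"twist":[0,0,0],"hand":-0.7},
    {"dp":[68,-70,0],"twist":[0,0,0],"hand":-0.7},
    {"dp":[100,-103,0],"twist":[0,0,0],"hand":-0.7},
    {"dp":[113,-118,0],"twist":[0,0,0],"hand":-0.7},
    {"dp":[113,-118,0],"twist":[0,0,0],"hand":-0.7},
  ],
)

```text
clock: 53.58
tool_pos: [0.5619, 0.2194, 0.2743]
eef_rot: [0.939, 0.343, -0.0, 0.0]
contact_force: [-0.4, -1.2, -1.0]
opening: 0.262
finger_force: 25.0
```

Run:
```python
from h import *
s=r.get_state(); print(s['opening'],s['finger_force'],s['contact_force'])
d=snap('wrist'); save(d,'w7.png'); spots(d,{k:v[:2] for k,v in RING.items()},.015)
plan(.562,.2197,.2,.7)
```

```text
0.2623043686381942 24.982612836174667 [-0.35691582 -1.24043509 -1.0024127 ]
A [0.5623 0.2195] handle 0.855 n 53 area 64 z 0.0789 reach 0.062
B [0.5714 0.0991] handle -0.758 n 112 area 29 z 0.0712 reach 0.054
C [0.4451 0.0865] handle -2.289 n 14 area 20 z 0.2945 reach 0.044
D no spot (np.float64(0.07121727052141304), 19)
dp [1.5, -2.2, 74.1] twist [0.001, 0.001, -0.002] psi now 0.698 p [0.5623, 0.2171, 0.2741]
```

View pics/w7.png

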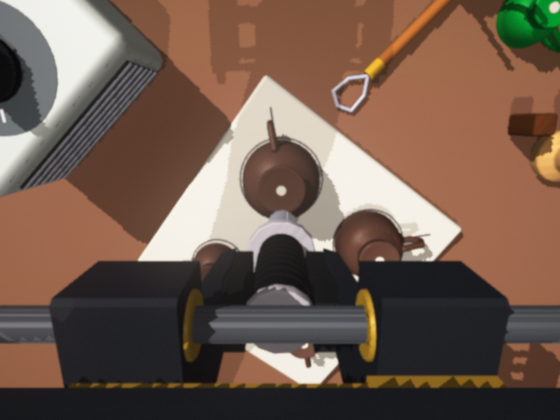

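The view shows the gauge upright in the hand, with cup A's spot at (281,190) and all cups standing. Next I descend on A.

Call:
step_arm(
  motion=[
    {"dp":[1,-1,25],"twist":[0,0,0],"hand":-0.7},
    {"dp":[1,-1,50],"twist":[0,0,0],"hand":-0.7},
    {"dp":[1,-1,70],"twist":[0,0,0],"hand":-0.7},
    {"dp":[1,-1,78],"twist":[0,0,0],"hand":-0.7},
    {"dp":[1,-1,78],"twist":[0,0,0],"hand":-0.7},
  ],
)

```text
clock: 54.25
tool_pos: [0.5627, 0.2183, 0.1959]
eef_rot: [0.94, 0.341, -0.0, 0.001]
contact_force: [0.6, -0.2, -0.8]
opening: 0.262
finger_force: 25.0
```

Run:
```python
from h import *
s=r.get_state(); print(s['contact_force'])
plan(.562,.2196,.184,.7)
```

```text
[ 0.57804069 -0.21410786 -0.77491083]
dp [0.3, -1.4, 11.9] twist [0.001, 0.001, -0.003] psi now 0.697 p [0.5627, 0.2183, 0.1959]
```

Call:
step_arm(
  motion=[
    {"dp":[0,-1,2],"twist":[0,0,0],"hand":-0.7},
    {"dp":[0,-1,4],"twist":[0,0,0],"hand":-0.7},
    {"dp":[0,-1,6],"twist":[0,0,0],"hand":-0.7},
    {"dp":[0,-1,8],"twist":[0,0,0],"hand":-0.7},
    {"dp":[0,-1,10],"twist":[0,0,0],"hand":-0.7},
  ],
)

```text
clock: 54.88
tool_pos: [0.5619, 0.221, 0.186]
eef_rot: [0.94, 0.342, 0.0, 0.0]
contact_force: [0.0, -0.6, -0.6]
opening: 0.258
finger_force: 25.0
```

Call:
step_arm(
  motion=[
    {"dp":[0,0,1],"twist":[0,0,0],"hand":-0.7},
    {"dp":[0,0,2],"twist":[0,0,0],"hand":-0.7},
    {"dp":[0,0,2],"twist":[0,0,0],"hand":-0.7},
    {"dp":[0,0,2],"twist":[0,0,0],"hand":-0.7},
  ],
)

```text
clock: 55.38
tool_pos: [0.5619, 0.221, 0.1841]
eef_rot: [0.94, 0.342, 0.0, 0.0]
contact_force: [-0.1, -1.4, 0.3]
opening: 0.262
finger_force: 25.0
```

Run:
```python
from h import *
s=r.get_state(); print(s['contact_force'])
plan(.562,.2196,.184,.7)
```

```text
[-0.07510638 -1.43710593  0.33317842]
dp [-0.8, 1.1, 0.1] twist [0.0, -0.0, -0.001] psi now 0.699 p [0.5619, 0.221, 0.1841]
```

Call:
step_arm(
  motion=[
    {"dp":[0,0,1],"twist":[0,0,0],"hand":-0.7},
    {"dp":[0,0,1],"twist":[0,0,0],"hand":-0.7},
    {"dp":[0,0,1],"twist":[0,0,0],"hand":-0.7},
  ],
)

```text
clock: 55.75
tool_pos: [0.5619, 0.2209, 0.1831]
eef_rot: [0.94, 0.342, 0.0, 0.0]
contact_force: [-0.1, -0.0, 1.7]
opening: 0.255
finger_force: 25.0
```

Run:
```python
from h import *
s=r.get_state(); print(s['contact_force'])
F=[]
for i in range(3):
    d=snap('wrist'); F.append(r.get_state()['contact_force'][2])
print(F); save(d,'w8.png'); np.save('w8.npy',d,allow_pickle=True)
print(pix(d,(.562,.2196,.079)))
```

```text
[-0.12961845 -0.01668989  1.71328204]
[np.float64(0.8497862826401468), np.float64(1.3215212105513348), np.float64(1.6837790072113556)]
(np.float64(282.6390567810706), np.float64(219.1824628038977))
```

View pics/w8.png

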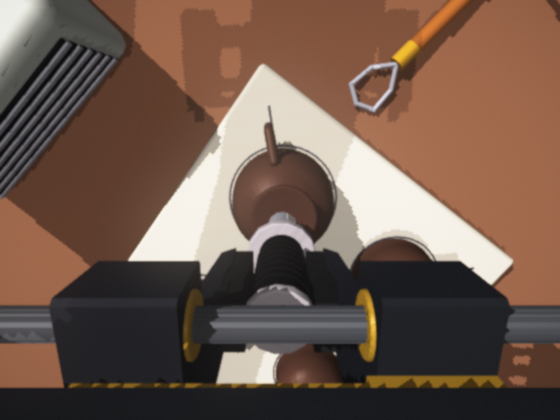

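Call:
step_arm(
  motion=[
    {"dp":[0,0,0.5],"twist":[0,0,0],"hand":-0.7},
    {"dp":[0,0,0.5],"twist":[0,0,0],"hand":-0.7},
    {"dp":[0,0,0.5],"twist":[0,0,0],"hand":-0.7},
    {"dp":[0,0,-4],"twist":[0,0,0],"hand":-0.7},
    {"dp":[0,0,-20],"twist":[0,0,0],"hand":-0.7},
  ],
)

```text
clock: 56.52
tool_pos: [0.5608, 0.2204, 0.2026]
eef_rot: [0.94, 0.342, -0.002, 0.0]
contact_force: [-0.4, 0.6, -1.4]
opening: 0.265
finger_force: 25.0
```

Call:
step_arm(
  motion=[
    {"dp":[0,0,-30],"twist":[0,0,0],"hand":-0.7},
    {"dp":[-25,33,-30],"twist":[0,0,0],"hand":-0.7},
    {"dp":[-50,66,-30],"twist":[0,0,0],"hand":-0.7},
    {"dp":[-74,99.5,-30],"twist":[0,0,0],"hand":-0.7},
    {"dp":[-74,99.5,-30],"twist":[0,0,0],"hand":-0.7},
  ],
)

```text
clock: 57.15
tool_pos: [0.5695, 0.0918, 0.2335]
eef_rot: [0.941, 0.339, -0.001, 0.002]
contact_force: [0.1, 0.4, -1.4]
opening: 0.262
finger_force: 25.0
```

Call:
step_arm(
  motion=[
    {"dp":[0,0,0],"twist":[0,0,0],"hand":-0.7},
    {"dp":[0,0,0],"twist":[0,0,0],"hand":-0.7},
    {"dp":[0,0,0],"twist":[0,0,0],"hand":-0.7},
  ],
)

```text
clock: 57.52
tool_pos: [0.569, 0.0984, 0.2331]
eef_rot: [0.939, 0.343, 0.0, -0.0]
contact_force: [0.2, 0.5, -1.3]
opening: 0.262
finger_force: 25.0
```

Run:
```python
from h import *
s=r.get_state(); print(s['contact_force'],s['opening'])
d=snap('wrist'); spots(d,{k:RING[k][:2] for k in 'AB'},.015)
plan(.5698,.0973,.185,.7)
```

```text
[ 0.16669404  0.45037899 -1.28477825] 0.26214454618473265
A [0.5623 0.2195] handle 0.84 n 175 area 125 z 0.0789 reach 0.059
B [0.5696 0.0975] handle -0.719 n 110 area 103 z 0.0728 reach 0.055
dp [0.0, 1.2, 48.1] twist [-0.0, -0.0, 0.0] psi now 0.7 p [0.569, 0.0982, 0.2331]
```

Call:
step_arm(
  motion=[
    {"dp":[0,1,20],"twist":[0,0,0],"hand":-0.7},
    {"dp":[0,1,36],"twist":[0,0,0],"hand":-0.7},
    {"dp":[0,1,44],"twist":[0,0,0],"hand":-0.7},
    {"dp":[0,1,46],"twist":[0,0,0],"hand":-0.7},
    {"dp":[0,1,46],"twist":[0,0,0],"hand":-0.7},
  ],
)

```text
clock: 58.2
tool_pos: [0.57, 0.0965, 0.1872]
eef_rot: [0.94, 0.342, 0.0, 0.0]
contact_force: [0.3, -0.7, -1.0]
opening: 0.264
finger_force: 25.0
```

Call:
step_arm(
  motion=[
    {"dp":[0,0,2],"twist":[0,0,0],"hand":-0.7},
    {"dp":[0,0,4],"twist":[0,0,0],"hand":-0.7},
    {"dp":[0,0,6],"twist":[0,0,0],"hand":-0.7},
    {"dp":[0,0,8],"twist":[0,0,0],"hand":-0.7},
    {"dp":[0,0,10],"twist":[0,0,0],"hand":-0.7},
  ],
)

```text
clock: 58.82
tool_pos: [0.57, 0.0964, 0.1771]
eef_rot: [0.94, 0.342, 0.0, 0.0]
contact_force: [0.6, -0.3, 0.6]
opening: 0.264
finger_force: 25.0
```

Call:
step_arm(
  motion=[
    {"dp":[0,0,1.5],"twist":[0,0,0],"hand":-0.7},
    {"dp":[0,0,1.5],"twist":[0,0,0],"hand":-0.7},
    {"dp":[0,0,1.5],"twist":[0,0,0],"hand":-0.7},
  ],
)

```text
clock: 59.2
tool_pos: [0.57, 0.0964, 0.1757]
eef_rot: [0.94, 0.342, 0.0, 0.0]
contact_force: [-0.4, -0.4, 1.1]
opening: 0.261
finger_force: 25.0
```

Run:
```python
from h import *
F=[r.get_state()['contact_force'][2]]
for i in range(4):
    r.snapshot('wrist'); F.append(r.get_state()['contact_force'][2])
print(np.round(F,2),np.mean(F)); plan(.5698,.0975,.1761,.7); 
p=r.get_state()['tool_pos']; plan(.4459,.0889,p[2],.7)
```

```text
[1.13 1.89 2.19 2.06 1.79] 1.8112791044352945
dp [0.6, -1.0, -0.5] twist [0.0, -0.0, -0.001] psi now 0.699 p [0.5699, 0.0963, 0.1756]
dp [-99.8, -74.1, -0.1] twist [0.0, -0.0, -0.001] psi now 0.699 p [0.5699, 0.0963, 0.1756]
```

Call:
step_arm(
  motion=[
    {"dp":[0,0,0],"twist":[0,0,0],"hand":-0.7},
    {"dp":[0,0,0],"twist":[0,0,0],"hand":-0.7},
    {"dp":[0,0,-5],"twist":[0,0,0],"hand":-0.7},
    {"dp":[0,0,-15],"twist":[0,0,0],"hand":-0.7},
    {"dp":[0,0,-40],"twist":[0,0,0],"hand":-0.7},
  ],
)

```text
clock: 60.02
tool_pos: [0.5687, 0.0961, 0.2152]
eef_rot: [0.94, 0.342, -0.002, -0.0]
contact_force: [-0.7, -0.0, -1.2]
opening: 0.262
finger_force: 25.0
```

Call:
step_arm(
  motion=[
    {"dp":[-10,-7,-5],"twist":[0,0,0],"hand":-0.7},
    {"dp":[-40,-30,-5],"twist":[0,0,0],"hand":-0.7},
    {"dp":[-70,-52,-5],"twist":[0,0,0],"hand":-0.7},
    {"dp":[-100,-74,-5],"twist":[0,0,0],"hand":-0.7},
    {"dp":[-100,-74,-5],"twist":[0,0,0],"hand":-0.7},
  ],
)

```text
clock: 60.65
tool_pos: [0.441, 0.0876, 0.2202]
eef_rot: [0.939, 0.343, -0.003, 0.0]
contact_force: [0.8, 0.2, -0.5]
opening: 0.259
finger_force: 25.0
```

Call:
step_arm(
  motion=[
    {"dp":[0,0,0],"twist":[0,0,0],"hand":-0.7},
    {"dp":[0,0,0],"twist":[0,0,0],"hand":-0.7},
    {"dp":[0,0,0],"twist":[0,0,0],"hand":-0.7},
  ],
)

```text
clock: 61.02
tool_pos: [0.4463, 0.0887, 0.2204]
eef_rot: [0.94, 0.342, 0.0, -0.0]
contact_force: [0.4, -0.1, -0.9]
opening: 0.262
finger_force: 25.0
```

Run:
```python
from h import *
d=snap('wrist'); spots(d,{k:RING[k][:2] for k in 'ABC'},.015)
plan(.4459,.0889,.1695,.7)
```

```text
A no spot (np.float64(0.12069700518851023), 3)
B [0.5696 0.0973] handle -0.755 n 99 area 139 z 0.0723 reach 0.053
C [0.4458 0.0887] handle nan n 0 area 107 z 0.0652 reach 0
dp [-0.1, -0.3, 50.9] twist [0.0, -0.0, -0.002] psi now 0.698 p [0.4461, 0.0887, 0.2204]
```

Call:
step_arm(
  motion=[
    {"dp":[0,0,15],"twist":[0,0,0],"hand":-0.7},
    {"dp":[0,0,30],"twist":[0,0,0],"hand":-0.7},
    {"dp":[0,0,38],"twist":[0,0,0],"hand":-0.7},
    {"dp":[0,0,40],"twist":[0,0,0],"hand":-0.7},
    {"dp":[0,0,40],"twist":[0,0,0],"hand":-0.7},
  ],
)

```text
clock: 61.7
tool_pos: [0.4458, 0.0887, 0.1806]
eef_rot: [0.94, 0.342, 0.0, 0.0]
contact_force: [-0.4, -0.5, -1.8]
opening: 0.259
finger_force: 25.0
```

Call:
step_arm(
  motion=[
    {"dp":[0,0,2],"twist":[0,0,0],"hand":-0.7},
    {"dp":[0,0,4],"twist":[0,0,0],"hand":-0.7},
    {"dp":[0,0,6],"twist":[0,0,0],"hand":-0.7},
    {"dp":[0,0,8],"twist":[0,0,0],"hand":-0.7},
    {"dp":[0,0,10],"twist":[0,0,0],"hand":-0.7},
  ],
)

```text
clock: 62.32
tool_pos: [0.4458, 0.0887, 0.1705]
eef_rot: [0.94, 0.342, 0.0, 0.0]
contact_force: [-0.5, -0.2, -0.7]
opening: 0.262
finger_force: 25.0
```

Call:
step_arm(
  motion=[
    {"dp":[0,0,1.2],"twist":[0,0,0],"hand":-0.7},
    {"dp":[0,0,1.2],"twist":[0,0,0],"hand":-0.7},
    {"dp":[0,0,1.2],"twist":[0,0,0],"hand":-0.7},
  ],
)

```text
clock: 62.7
tool_pos: [0.4457, 0.0887, 0.1694]
eef_rot: [0.94, 0.342, 0.0, 0.0]
contact_force: [0.1, -0.4, 0.8]
opening: 0.262
finger_force: 25.0
```

Run:
```python
from h import *
F=[r.get_state()['contact_force'][2]]
for i in range(4):
    r.snapshot('wrist'); F.append(r.get_state()['contact_force'][2])
print(np.round(F,2),np.mean(F)); plan(.4459,.0889,.1692,.7); 
p=r.get_state()['tool_pos']; plan(.4366,.2116,p[2],.7)
```

```text
[0.85 0.54 1.55 1.79 1.77] 1.3007711647471278
dp [0.3, -0.1, 0.2] twist [0.0, -0.0, -0.001] psi now 0.699 p [0.4457, 0.0887, 0.1694]
dp [72.1, -100.0, -0.0] twist [0.0, -0.0, -0.001] psi now 0.699 p [0.4457, 0.0887, 0.1694]
```

Call:
step_arm(
  motion=[
    {"dp":[0,0,0.5],"twist":[0,0,0],"hand":-0.7},
    {"dp":[0,0,0.5],"twist":[0,0,0],"hand":-0.7},
    {"dp":[0,0,0.5],"twist":[0,0,0],"hand":-0.7},
    {"dp":[0,0,-10],"twist":[0,0,0],"hand":-0.7},
    {"dp":[0,0,-40],"twist":[0,0,0],"hand":-0.7},
  ],
)

```text
clock: 63.52
tool_pos: [0.4445, 0.0884, 0.2091]
eef_rot: [0.94, 0.343, -0.002, -0.0]
contact_force: [0.1, -0.0, -0.7]
opening: 0.262
finger_force: 25.0
```

Call:
step_arm(
  motion=[
    {"dp":[7,-10,-5],"twist":[0,0,0],"hand":-0.7},
    {"dp":[29,-40,-5],"twist":[0,0,0],"hand":-0.7},
    {"dp":[51,-70,-5],"twist":[0,0,0],"hand":-0.7},
    {"dp":[72,-100,-5],"twist":[0,0,0],"hand":-0.7},
    {"dp":[72,-100,-5],"twist":[0,0,0],"hand":-0.7},
  ],
)

```text
clock: 64.15
tool_pos: [0.4353, 0.2161, 0.214]
eef_rot: [0.938, 0.345, 0.0, -0.001]
contact_force: [-0.6, -0.4, -2.0]
opening: 0.263
finger_force: 25.0
```

Call:
step_arm(
  motion=[
    {"dp":[0,0,0],"twist":[0,0,0],"hand":-0.7},
    {"dp":[0,0,0],"twist":[0,0,0],"hand":-0.7},
    {"dp":[0,0,0],"twist":[0,0,0],"hand":-0.7},
  ],
)

```text
clock: 64.53
tool_pos: [0.4365, 0.2106, 0.2142]
eef_rot: [0.94, 0.342, -0.0, 0.0]
contact_force: [0.0, -1.0, -1.3]
opening: 0.261
finger_force: 25.0
```

Run:
```python
from h import *
d=snap('wrist'); spots(d,{k:RING[k][:2] for k in 'ABCD'},.015)
plan(.4366,.2116,.162,.7)
```

```text
A [0.5621 0.2192] handle 0.892 n 57 area 133 z 0.0793 reach 0.053
B [0.5695 0.0974] handle -0.71 n 111 area 120 z 0.0725 reach 0.053
C no spot (np.float64(0.08351514242473111), 17)
D [0.4365 0.2115] handle 2.424 n 36 area 86 z 0.0592 reach 0.044
dp [0.5, -0.6, 52.3] twist [0.0, 0.0, -0.003] psi now 0.697 p [0.4366, 0.2108, 0.2143]
```

Call:
step_arm(
  motion=[
    {"dp":[0,-0.5,15],"twist":[0,0,0],"hand":-0.7},
    {"dp":[0,-0.5,30],"twist":[0,0,0],"hand":-0.7},
    {"dp":[0,-0.5,39],"twist":[0,0,0],"hand":-0.7},
    {"dp":[0,-0.5,41],"twist":[0,0,0],"hand":-0.7},
    {"dp":[0,-0.5,41],"twist":[0,0,0],"hand":-0.7},
  ],
)

```text
clock: 65.2
tool_pos: [0.4363, 0.2119, 0.1735]
eef_rot: [0.94, 0.342, 0.0, 0.0]
contact_force: [0.5, 0.3, -1.1]
opening: 0.261
finger_force: 25.0
```

Call:
step_arm(
  motion=[
    {"dp":[0,0,2],"twist":[0,0,0],"hand":-0.7},
    {"dp":[0,0,4],"twist":[0,0,0],"hand":-0.7},
    {"dp":[0,0,6],"twist":[0,0,0],"hand":-0.7},
    {"dp":[0,0,8],"twist":[0,0,0],"hand":-0.7},
    {"dp":[0,0,10],"twist":[0,0,0],"hand":-0.7},
  ],
)

```text
clock: 65.82
tool_pos: [0.4362, 0.2119, 0.1633]
eef_rot: [0.94, 0.342, 0.0, 0.0]
contact_force: [-0.2, 0.3, 0.6]
opening: 0.26
finger_force: 25.0
```

Call:
step_arm(
  motion=[
    {"dp":[0,0,1.5],"twist":[0,0,0],"hand":-0.7},
    {"dp":[0,0,1.5],"twist":[0,0,0],"hand":-0.7},
    {"dp":[0,0,1.5],"twist":[0,0,0],"hand":-0.7},
  ],
)

```text
clock: 66.2
tool_pos: [0.4362, 0.212, 0.1619]
eef_rot: [0.94, 0.342, 0.0, 0.0]
contact_force: [0.1, -0.7, 1.8]
opening: 0.261
finger_force: 25.0
```

Run:
```python
from h import *
F=[r.get_state()['contact_force'][2]]
for i in range(4):
    r.snapshot('wrist'); F.append(r.get_state()['contact_force'][2])
print(np.round(F,2),np.mean(F)); plan(.4365,.2115,.162,.7); 
p=r.get_state()['tool_pos']; plan(.5191,-.4056,p[2],.7)
```

```text
[1.81 1.45 1.32 2.66 1.12] 1.6731251821429407
dp [-0.1, 0.6, -0.1] twist [0.0, -0.0, -0.001] psi now 0.699 p [0.4362, 0.212, 0.1619]
dp [-333.8, 526.1, -0.0] twist [0.0, -0.0, -0.001] psi now 0.699 p [0.4362, 0.212, 0.1619]
```

Call:
step_arm(
  motion=[
    {"dp":[0,0,0],"twist":[0,0,0],"hand":-0.7},
    {"dp":[0,0,0],"twist":[0,0,0],"hand":-0.7},
    {"dp":[0,0,-10],"twist":[0,0,0],"hand":-0.7},
    {"dp":[0,0,-40],"twist":[0,0,0],"hand":-0.7},
    {"dp":[0,0,-80],"twist":[0,0,0],"hand":-0.7},
  ],
)

```text
clock: 67.03
tool_pos: [0.4352, 0.2114, 0.2423]
eef_rot: [0.94, 0.343, -0.001, 0.0]
contact_force: [1.5, 0.9, -1.5]
opening: 0.257
finger_force: 25.0
```

Call:
step_arm(
  motion=[
    {"dp":[-10,16,-35],"twist":[0,0,0],"hand":-0.7},
    {"dp":[-35,56,-35],"twist":[0,0,0],"hand":-0.7},
    {"dp":[-60,96,-35],"twist":[0,0,0],"hand":-0.7},
    {"dp":[-85,136,-35],"twist":[0,0,0],"hand":-0.7},
    {"dp":[-110,176,-35],"twist":[0,0,0],"hand":-0.7},
  ],
)

```text
clock: 67.65
tool_pos: [0.4648, 0.0049, 0.2772]
eef_rot: [0.94, 0.342, -0.0, 0.0]
contact_force: [1.8, 0.2, -1.8]
opening: 0.264
finger_force: 25.0
```

Call:
step_arm(
  motion=[
    {"dp":[-25,40,0],"twist":[0,0,0],"hand":-0.7},
    {"dp":[-50,80,0],"twist":[0,0,0],"hand":-0.7},
    {"dp":[-75,119,0],"twist":[0,0,0],"hand":-0.7},
    {"dp":[-100,158,0],"twist":[0,0,0],"hand":-0.7},
    {"dp":[-125,197,0],"twist":[0,0,0],"hand":-0.7},
  ],
)

```text
clock: 68.28
tool_pos: [0.4957, -0.2261, 0.2771]
eef_rot: [0.94, 0.342, -0.0, -0.0]
contact_force: [0.1, 0.2, -1.8]
opening: 0.264
finger_force: 25.0
```

Call:
step_arm(
  motion=[
    {"dp":[-25,40,0],"twist":[0,0,0],"hand":-0.7},
    {"dp":[-50,80,0],"twist":[0,0,0],"hand":-0.7},
    {"dp":[-75,119,0],"twist":[0,0,0],"hand":-0.7},
    {"dp":[-93,144,0],"twist":[0,0,0],"hand":-0.7},
    {"dp":[-98,153,0],"twist":[0,0,0],"hand":-0.7},
  ],
)

```text
clock: 68.9
tool_pos: [0.5183, -0.4071, 0.2765]
eef_rot: [0.94, 0.341, -0.001, -0.0]
contact_force: [-0.3, 0.2, -0.9]
opening: 0.261
finger_force: 25.0
```

Call:
step_arm(
  motion=[
    {"dp":[0,0,0],"twist":[0,0,0],"hand":-0.7},
    {"dp":[0,0,0],"twist":[0,0,0],"hand":-0.7},
    {"dp":[0,0,0],"twist":[0,0,0],"hand":-0.7},
  ],
)

```text
clock: 69.28
tool_pos: [0.5199, -0.4034, 0.2771]
eef_rot: [0.939, 0.343, 0.0, -0.0]
contact_force: [0.0, 0.3, -1.4]
opening: 0.262
finger_force: 25.0
```

Run:
```python
from h import *
print(r.get_state()['opening'])
plan(.5188,-.4057,.2,.7)
```

```text
0.2621660914167507
dp [-2.4, 1.1, 77.1] twist [-0.0, -0.0, 0.001] psi now 0.701 p [0.5199, -0.4034, 0.2771]
```

Call:
step_arm(
  motion=[
    {"dp":[-2,1,20],"twist":[0,0,0],"hand":-0.7},
    {"dp":[-2,1,50],"twist":[0,0,0],"hand":-0.7},
    {"dp":[-2,1,75],"twist":[0,0,0],"hand":-0.7},
    {"dp":[-2,1,80],"twist":[0,0,0],"hand":-0.7},
    {"dp":[-2,1,80],"twist":[0,0,0],"hand":-0.7},
  ],
)

```text
clock: 69.9
tool_pos: [0.5191, -0.4068, 0.1974]
eef_rot: [0.939, 0.343, 0.0, 0.0]
contact_force: [0.4, -0.6, -1.1]
opening: 0.26
finger_force: 25.0
```

Call:
step_arm(
  motion=[
    {"dp":[0,0,0],"twist":[0,0,0],"hand":-0.7},
    {"dp":[0,0,0],"twist":[0,0,0],"hand":-0.7},
  ],
)

```text
clock: 70.15
tool_pos: [0.5191, -0.4073, 0.1979]
eef_rot: [0.94, 0.342, 0.001, 0.001]
contact_force: [0.0, -0.1, -1.5]
opening: 0.261
finger_force: 25.0
```

Run:
```python
from h import *
print(r.get_state()['contact_force'])
plan(.5189,-.4057,.124,.7)
```

```text
[ 0.04371233 -0.13627087 -1.53365693]
dp [0.8, -1.5, 73.9] twist [0.002, -0.0, -0.001] psi now 0.699 p [0.5191, -0.4073, 0.1979]
```

Call:
step_arm(
  motion=[
    {"dp":[0.7,-1.2,6],"twist":[0,0,0],"hand":-0.7},
    {"dp":[0.7,-1.2,13],"twist":[0,0,0],"hand":-0.7},
    {"dp":[0.7,-1.2,20],"twist":[0,0,0],"hand":-0.7},
    {"dp":[0.7,-1.2,27],"twist":[0,0,0],"hand":-0.7},
    {"dp":[0.7,-1.2,34],"twist":[0,0,0],"hand":-0.7},
  ],
)

```text
clock: 70.78
tool_pos: [0.5184, -0.4057, 0.1622]
eef_rot: [0.94, 0.342, -0.0, -0.0]
contact_force: [-0.3, 0.3, -0.8]
opening: 0.262
finger_force: 25.0
```

Run:
```python
from h import *
print(r.get_state()['contact_force'])
plan(.5189,-.4057,.124,.7)
```

```text
[-0.29557632  0.34037722 -0.84565845]
dp [0.4, 0.4, 38.2] twist [-0.0, 0.0, -0.001] psi now 0.699 p [0.5184, -0.4057, 0.1622]
```

Call:
step_arm(
  motion=[
    {"dp":[0.4,0.4,8],"twist":[0,0,0],"hand":-0.7},
    {"dp":[0.4,0.4,16],"twist":[0,0,0],"hand":-0.7},
    {"dp":[0.4,0.4,24],"twist":[0,0,0],"hand":-0.7},
    {"dp":[0.4,0.4,31],"twist":[0,0,0],"hand":-0.7},
    {"dp":[0.4,0.4,35],"twist":[0,0,0],"hand":-0.7},
  ],
)

```text
clock: 71.4
tool_pos: [0.5188, -0.4057, 0.1273]
eef_rot: [0.94, 0.342, -0.0, -0.0]
contact_force: [0.4, 0.7, -0.9]
opening: 0.262
finger_force: 25.0
```

Call:
step_arm(
  motion=[
    {"dp":[0,0,1.5],"twist":[0,0,0],"hand":-0.7},
    {"dp":[0,0,3],"twist":[0,0,0],"hand":-0.7},
    {"dp":[0,0,3],"twist":[0,0,0],"hand":-0.7},
  ],
)

```text
clock: 71.78
tool_pos: [0.519, -0.4058, 0.1249]
eef_rot: [0.94, 0.342, 0.0, 0.0]
contact_force: [0.7, -0.0, -1.3]
opening: 0.262
finger_force: 25.0
```

Call:
step_arm(
  motion=[
    {"dp":[0,0,0],"twist":[0,0,0],"hand":-0.3},
    {"dp":[0,0,0],"twist":[0,0,0],"hand":0.2},
    {"dp":[0,0,0],"twist":[0,0,0],"hand":0.7},
    {"dp":[0,0,0],"twist":[0,0,0],"hand":1},
    {"dp":[0,0,0],"twist":[0,0,0],"hand":1},
  ],
)

```text
clock: 72.4
tool_pos: [0.519, -0.4058, 0.1249]
eef_rot: [0.94, 0.342, 0.0, 0.0]
contact_force: [0.0, -0.3, -1.0]
opening: 0.777
finger_force: 0.0
```

Call:
step_arm(
  motion=[
    {"dp":[0,0,-15],"twist":[0,0,0],"hand":1},
    {"dp":[0,0,-50],"twist":[0,0,0],"hand":1},
    {"dp":[0,0,-100],"twist":[0,0,0],"hand":1},
    {"dp":[0,0,-160],"twist":[0,0,0],"hand":1},
    {"dp":[20,-20,-210],"twist":[0,0,0],"hand":1},
  ],
)

```text
clock: 73.03
tool_pos: [0.5207, -0.3799, 0.3383]
eef_rot: [0.94, 0.34, 0.0, 0.002]
contact_force: [0.5, -0.6, 1.4]
opening: 0.998
finger_force: 0.0
```

Call:
step_arm(
  motion=[
    {"dp":[30,-30,-30],"twist":[0,0,0],"hand":1},
    {"dp":[50,-60,-50],"twist":[0,0,0],"hand":1},
    {"dp":[50,-60,-50],"twist":[0,0,0],"hand":1},
    {"dp":[50,-60,-50],"twist":[0,0,0],"hand":1},
  ],
)

```text
clock: 73.53
tool_pos: [0.5206, -0.3003, 0.3852]
eef_rot: [0.94, 0.342, -0.0, 0.001]
contact_force: [-0.1, 0.0, -1.0]
opening: 1.004
finger_force: 0.0
```

Run:
```python
from h import *
d=snap('wrist'); W=cloud(d); near=np.hypot(W[...,0]-.519,W[...,1]+.4056)<.06
m=near&(W[...,2]>.125); P=W[m]; print(m.sum(),P.mean(0),P.max(0),cv2.minEnclosingCircle(P[P[:,2]>.138][:,:2].astype(np.float32)))
plan(.49,.30,.42,.7)
```

```text
461 [ 0.51974833 -0.40372108  0.14244862] [ 0.53107888 -0.39348162  0.14676848] ((0.5190426707267761, -0.4056200683116913), 0.012660644948482513)
dp [362.3, -480.2, -36.0] twist [0.0, 0.001, -0.003] psi now 0.697 p [0.5204, -0.3008, 0.3845]
```

The gauge hangs upright and centred. Next, the fan heater.

Call:
step_arm(
  motion=[
    {"dp":[20,-26,-10],"twist":[0,0,0],"hand":1},
    {"dp":[48,-64,-20],"twist":[0,0,0],"hand":1},
    {"dp":[76,-102,-30],"twist":[0,0,0],"hand":1},
    {"dp":[104,-140,-36],"twist":[0,0,0],"hand":1},
    {"dp":[132,-178,-36],"twist":[0,0,0],"hand":1},
  ],
)

```text
clock: 74.2
tool_pos: [0.5077, -0.0783, 0.4206]
eef_rot: [0.94, 0.341, -0.0, 0.0]
contact_force: [0.3, -0.4, -0.4]
opening: 1.001
finger_force: 0.0
```

Call:
step_arm(
  motion=[
    {"dp":[28,-38,0],"twist":[0,0,0],"hand":1},
    {"dp":[56,-76,0],"twist":[0,0,0],"hand":1},
    {"dp":[84,-114,0],"twist":[0,0,0],"hand":1},
    {"dp":[112,-152,0],"twist":[0,0,0],"hand":1},
    {"dp":[140,-190,0],"twist":[0,0,0],"hand":1},
  ],
)

```text
clock: 74.82
tool_pos: [0.4931, 0.1573, 0.42]
eef_rot: [0.94, 0.341, -0.001, 0.0]
contact_force: [0.6, -0.4, -0.6]
opening: 1.003
finger_force: 0.0
```

Call:
step_arm(
  motion=[
    {"dp":[28,-38,0],"twist":[0,0,0],"hand":1},
    {"dp":[56,-76,0],"twist":[0,0,0],"hand":1},
    {"dp":[84,-114,0],"twist":[0,0,0],"hand":1},
    {"dp":[112,-152,0],"twist":[0,0,0],"hand":1},
    {"dp":[140,-190,0],"twist":[0,0,0],"hand":1},
  ],
)

```text
clock: 75.45
tool_pos: [0.4788, 0.393, 0.4197]
eef_rot: [0.94, 0.341, -0.001, 0.001]
contact_force: [0.9, 1.2, 0.3]
opening: 0.999
finger_force: 0.0
```

Call:
step_arm(
  motion=[
    {"dp":[8,-3,0],"twist":[0,0,0],"hand":1},
    {"dp":[8,-3,0],"twist":[0,0,0],"hand":1},
    {"dp":[8,-3,0],"twist":[0,0,0],"hand":1},
    {"dp":[8,-3,0],"twist":[0,0,0],"hand":1},
  ],
)

```text
clock: 75.95
tool_pos: [0.4825, 0.3986, 0.421]
eef_rot: [0.94, 0.341, 0.0, 0.0]
contact_force: [-0.4, -1.0, 0.5]
opening: 0.999
finger_force: 0.0
```

Run:
```python
from h import *
d=snap('wrist'); np.save('w9.npy',d,allow_pickle=True)
spots(d,{k:RING[k][:2] for k in 'ABCD'},.015)
k=find('wrist',d,'knob'); print(k)
W=cloud(d); m=(W[...,2]>.126)&(np.hypot(W[...,0]-.49,W[...,1]-.455)<.07); P=W[m]; print(m.sum(),np.median(P,0))
c=np.median(P,0); rct=cv2.minAreaRect(P[:,:2].astype(np.float32)); print(rct)
im=top(d,c[0]-.1,c[1]-.1,c[0]+.1,c[1]+.1,.134); cv2.imwrite('pics/knob.png',im[:,:,::-1]); print(c)
plan(.5,.4,.4)
```

```text
A [0.5621 0.2196] handle 0.909 n 48 area 37 z 0.0778 reach 0.062
B [0.5692 0.0976] handle -0.71 n 55 area 32 z 0.073 reach 0.054
C no spot (np.float64(0.05857451154628178), 18)
D [0.4362 0.2117] handle 2.382 n 31 area 20 z 0.0586 reach 0.046
[(0.7, [0.497, 0.457, 0.117])]
44460 [0.48375353 0.43286276 0.48070928]
((0.4952858090400696, 0.43919041752815247), (0.07045149058103561, 0.09252762794494629), 59.822547912597656)
[0.48375353 0.43286276 0.48070928]
dp [14.1, 10.9, 21.1] twist [0.001, -0.0, -0.0] psi now 0.697 p [0.4822, 0.3993, 0.421]
```

View pics/knob.png

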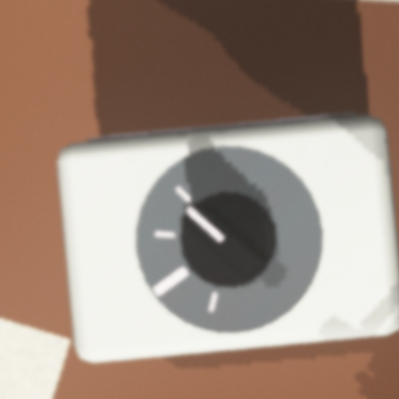

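The top-down crop (column is x, row is y, so it is mirrored vertically) shows the pointer running from (223,238) to (188,210), facing the off mark at (183,193). The long mark is at (172,281), which is 1.4 rad clockwise in the world. I fit the bar precisely.

Run:
```python
from h import *
d=np.load('w9.npy',allow_pickle=True).item(); W=cloud(d)
m=(W[...,2]>.124)&(W[...,2]<.155)&(np.hypot(W[...,0]-.495,W[...,1]-.45)<.06); P=W[m]; print(m.sum(),np.median(P[:,2]),np.percentile(P[:,2],[5,50,95]),cv2.minAreaRect(P[:,:2].astype(np.float32)))
# pointer: white pixels on bar
w=m&(d['pixels'].min(2)>140); v,u=np.nonzero(w); 
Q=np.array([world(d,a,b,np.median(P[:,2]))[:2] for a,b in zip(u,v)]); print(len(Q),Q.mean(0)); 
e=np.linalg.svd(Q-Q.mean(0))[2][0]; print(np.arctan2(e[1],e[0]),Q.min(0),Q.max(0))
m=(W[...,2]>.1)&(W[...,2]<.115)&(np.hypot(W[...,0]-.495,W[...,1]-.45)<.15); print(np.median(W[m][:,2]),cv2.minAreaRect(W[m][:,:2].astype(np.float32)))
# long mark
g=(d['pixels'].min(2)>150); q=[world(d,*p,.11) for p in [pix(d,(.38375+c/2000,.33286+rw/2000,.134)) for c,rw in((172,281),(183,193),(164,235),(213,302),(229,239))]]; print(np.round(q,4))
print(np.round(r.get_state()['q'],2))
```

```text
550 0.1434037129152277 [0.1385376  0.14340371 0.14493509] ((0.4962707459926605, 0.4525139331817627), (0.045365989208221436, 0.014104562811553478), 42.18439483642578)
78 [0.48744588 0.44514544]
-2.3956579627989942 [0.47826689 0.43677528] [0.49626662 0.45336536]
0.110103118789463 ((0.49655333161354065, 0.4526657164096832), (0.11989682912826538, 0.1797027736902237), 84.536376953125)
[[0.4661 0.4752 0.11  ]
 [0.4719 0.4286 0.11  ]
 [0.4619 0.4509 0.11  ]
 [0.4878 0.4863 0.11  ]
 [0.4963 0.453  0.11  ]]
[-0.53  0.58 -0.45  1.31  0.25  1.31 -1.85]
```

Call:
step_arm(
  motion=[
    {"dp":[11,-8,42],"twist":[0,0,-0.16],"hand":1},
    {"dp":[22,-16,85],"twist":[0,0,-0.32],"hand":1},
    {"dp":[34,-24,127],"twist":[0,0,-0.48],"hand":1},
    {"dp":[45,-32,170],"twist":[0,0,-0.64],"hand":1},
    {"dp":[45,-32,170],"twist":[0,0,-0.8],"hand":1},
  ],
)

```text
clock: 76.68
tool_pos: [0.4944, 0.4524, 0.2466]
eef_rot: [0.73, 0.683, -0.004, 0.0]
contact_force: [0.2, -2.0, -0.4]
opening: 1.001
finger_force: 0.0
```

Call:
step_arm(
  motion=[
    {"dp":[0,0,0],"twist":[0,0,-0.16],"hand":1},
    {"dp":[0,0,0],"twist":[0,0,-0.32],"hand":1},
    {"dp":[0,0,0],"twist":[0,0,-0.48],"hand":1},
    {"dp":[0,0,0],"twist":[0,0,-0.64],"hand":1},
    {"dp":[0,0,0],"twist":[0,0,-0.8],"hand":1},
  ],
)

```text
clock: 77.3
tool_pos: [0.4961, 0.4532, 0.251]
eef_rot: [0.407, 0.913, 0.0, 0.0]
contact_force: [0.1, 0.1, -0.2]
opening: 0.997
finger_force: 0.0
```

Call:
step_arm(
  motion=[
    {"dp":[0,0,0],"twist":[0,0,-0.16],"hand":1},
    {"dp":[0,0,0],"twist":[0,0,-0.32],"hand":1},
    {"dp":[0,0,0],"twist":[0,0,-0.48],"hand":1},
    {"dp":[0,0,0],"twist":[0,0,-0.64],"hand":1},
    {"dp":[0,0,0],"twist":[0,0,-0.8],"hand":1},
  ],
)

```text
clock: 77.92
tool_pos: [0.4961, 0.4532, 0.2509]
eef_rot: [0.019, 1.0, -0.0, 0.0]
contact_force: [0.6, 0.1, -0.7]
opening: 1.001
finger_force: 0.0
```

Call:
step_arm(
  motion=[
    {"dp":[0,0,0],"twist":[0,0,-0.16],"hand":1},
    {"dp":[0,0,0],"twist":[0,0,-0.32],"hand":1},
    {"dp":[0,0,0],"twist":[0,0,-0.48],"hand":1},
    {"dp":[0,0,0],"twist":[0,0,-0.64],"hand":1},
    {"dp":[0,0,0],"twist":[0,0,-0.78],"hand":1},
  ],
)

```text
clock: 78.55
tool_pos: [0.4962, 0.4531, 0.2508]
eef_rot: [-0.362, 0.932, -0.0, 0.0]
contact_force: [0.7, 0.1, 0.2]
opening: 1.002
finger_force: 0.0
```

Call:
step_arm(
  motion=[
    {"dp":[0,0,0],"twist":[0,0,0],"hand":1},
    {"dp":[0,0,0],"twist":[0,0,0],"hand":1},
  ],
)

```text
clock: 78.8
tool_pos: [0.4959, 0.4534, 0.2508]
eef_rot: [-0.359, 0.933, -0.0, 0.0]
contact_force: [-0.0, -0.4, -0.1]
opening: 1.003
finger_force: 0.0
```

Run:
```python
from h import *
print(np.round(r.get_state()['q'],2)); plan(.4963,.4525,.1445,-2.405)
```

```text
[-0.31  0.99 -1.15  1.39  0.9   1.33  0.81]
dp [0.3, -0.9, 106.3] twist [-0.0, 0.0, -0.002] psi now -2.407 p [0.4959, 0.4534, 0.2508]
```

Call:
step_arm(
  motion=[
    {"dp":[0,-1,35],"twist":[0,0,0],"hand":1},
    {"dp":[0,-1,70],"twist":[0,0,0],"hand":1},
    {"dp":[0,-1,95],"twist":[0,0,0],"hand":1},
    {"dp":[0,-1,105],"twist":[0,0,0],"hand":1},
    {"dp":[0,-1,105],"twist":[0,0,0],"hand":1},
  ],
)

```text
clock: 79.42
tool_pos: [0.4962, 0.4531, 0.1458]
eef_rot: [-0.36, 0.933, 0.0, -0.0]
contact_force: [-0.0, -0.3, -0.2]
opening: 1.004
finger_force: 0.0
```

Call:
step_arm(
  motion=[
    {"dp":[0,0,0],"twist":[0,0,0],"hand":-0.3},
    {"dp":[0,0,0],"twist":[0,0,0],"hand":-0.9},
    {"dp":[0,0,0],"twist":[0,0,0],"hand":-0.9},
    {"dp":[0,0,0],"twist":[0,0,0],"hand":-0.9},
    {"dp":[0,0,0],"twist":[0,0,0],"hand":-0.9},
  ],
  force=15,
)

```text
clock: 80.05
tool_pos: [0.4963, 0.4529, 0.1459]
eef_rot: [-0.36, 0.933, -0.0, 0.0]
contact_force: [-0.4, -0.4, -0.0]
opening: 0.454
finger_force: 0.0
```

Call:
step_arm(
  motion=[
    {"dp":[0,0,0],"twist":[0,0,0],"hand":-0.9},
    {"dp":[0,0,0],"twist":[0,0,0],"hand":-0.9},
    {"dp":[0,0,0],"twist":[0,0,0],"hand":-0.9},
    {"dp":[0,0,0],"twist":[0,0,0],"hand":-0.9},
    {"dp":[0,0,0],"twist":[0,0,0],"hand":-0.9},
  ],
)

```text
clock: 80.68
tool_pos: [0.497, 0.4521, 0.1457]
eef_rot: [-0.36, 0.933, -0.001, 0.0]
contact_force: [1.7, -3.1, 1.4]
opening: 0.159
finger_force: 15.0
```

Run:
```python
from h import *
s=r.get_state();print(s['opening'],s['finger_force'],s['contact_force']); plan(.4963,.4525,.1445,2.478)
```

```text
0.15879565557810998 15.000159793999046 [ 1.722744   -3.10357591  1.43994895]
dp [0.3, 0.7, 1.2] twist [-0.002, 0.001, 1.4] psi now -2.405 p [0.497, 0.4521, 0.1457]
```

Call:
step_arm(
  motion=[
    {"dp":[0,0,0],"twist":[0,0,0.14],"hand":-0.9},
    {"dp":[0,0,0],"twist":[0,0,0.28],"hand":-0.9},
    {"dp":[0,0,0],"twist":[0,0,0.42],"hand":-0.9},
    {"dp":[0,0,0],"twist":[0,0,0.56],"hand":-0.9},
    {"dp":[0,0,0],"twist":[0,0,0.7],"hand":-0.9},
  ],
)

```text
clock: 81.3
tool_pos: [0.4969, 0.4525, 0.1457]
eef_rot: [-0.016, 1.0, -0.0, 0.0]
contact_force: [2.5, -2.7, -0.3]
opening: 0.161
finger_force: 15.0
```

Call:
step_arm(
  motion=[
    {"dp":[0,0,0],"twist":[0,0,0.14],"hand":-0.9},
    {"dp":[0,0,0],"twist":[0,0,0.28],"hand":-0.9},
    {"dp":[0,0,0],"twist":[0,0,0.42],"hand":-0.9},
    {"dp":[0,0,0],"twist":[0,0,0.56],"hand":-0.9},
    {"dp":[0,0,0],"twist":[0,0,0.7],"hand":-0.9},
  ],
)

```text
clock: 81.92
tool_pos: [0.497, 0.4528, 0.1457]
eef_rot: [0.328, 0.945, 0.0, 0.001]
contact_force: [2.5, -1.9, 0.3]
opening: 0.159
finger_force: 15.0
```

Call:
step_arm(
  motion=[
    {"dp":[0,0,0],"twist":[0,0,0],"hand":-0.9},
    {"dp":[0,0,0],"twist":[0,0,0],"hand":-0.9},
    {"dp":[0,0,0],"twist":[0,0,0],"hand":-0.9},
  ],
)

```text
clock: 82.3
tool_pos: [0.497, 0.4528, 0.1457]
eef_rot: [0.325, 0.946, 0.0, 0.0]
contact_force: [4.3, -0.6, 0.1]
opening: 0.156
finger_force: 15.0
```

Run:
```python
from h import *
s=r.get_state();print(s['opening'],s['finger_force'],s['contact_force'],s['moment']); plan(.4963,.4525,.1445,2.478)
```

```text
0.155927870995579 14.999888772144914 [ 4.33115996 -0.58381667  0.10090253] [-0.27152599 -0.99394401 -0.04417046]
dp [0.3, -0.7, 1.2] twist [0.001, 0.001, 0.002] psi now 2.48 p [0.497, 0.4528, 0.1457]
```

Call:
step_arm(
  motion=[
    {"dp":[0,0,0],"twist":[0,0,0],"hand":-0.5},
    {"dp":[0,0,0],"twist":[0,0,0],"hand":0},
    {"dp":[0,0,0],"twist":[0,0,0],"hand":0.6},
    {"dp":[0,0,0],"twist":[0,0,0],"hand":1},
    {"dp":[0,0,0],"twist":[0,0,0],"hand":1},
  ],
)

```text
clock: 82.92
tool_pos: [0.4962, 0.453, 0.1458]
eef_rot: [0.325, 0.946, -0.0, -0.0]
contact_force: [-0.4, -0.4, -0.7]
opening: 0.68
finger_force: 0.0
```

Call:
step_arm(
  motion=[
    {"dp":[0,0,-20],"twist":[0,0,0],"hand":1},
    {"dp":[0,0,-70],"twist":[0,0,0],"hand":1},
    {"dp":[0,0,-130],"twist":[0,0,0],"hand":1},
    {"dp":[0,0,-185],"twist":[0,0,0],"hand":1},
    {"dp":[0,0,-240],"twist":[0,0,0],"hand":1},
  ],
)

```text
clock: 83.55
tool_pos: [0.4958, 0.453, 0.3895]
eef_rot: [0.325, 0.946, 0.001, 0.0]
contact_force: [1.2, 1.3, -0.6]
opening: 1.007
finger_force: 0.0
```

Call:
step_arm(
  motion=[
    {"dp":[-15,-45,-10],"twist":[0,0,0],"hand":1},
    {"dp":[-30,-90,-20],"twist":[0,0,0],"hand":1},
    {"dp":[-45,-135,-30],"twist":[0,0,0],"hand":1},
    {"dp":[-60,-180,-35],"twist":[0,0,0],"hand":1},
    {"dp":[-76,-223,-35],"twist":[0,0,0],"hand":1},
  ],
)

```text
clock: 84.18
tool_pos: [0.418, 0.2296, 0.4224]
eef_rot: [0.325, 0.946, 0.001, 0.001]
contact_force: [-0.0, -0.8, 0.5]
opening: 1.001
finger_force: 0.0
```

Call:
step_arm(
  motion=[
    {"dp":[0,0,0],"twist":[0,0,0],"hand":1},
    {"dp":[0,0,0],"twist":[0,0,0],"hand":1},
    {"dp":[0,0,0],"twist":[0,0,0],"hand":1},
  ],
)

```text
clock: 84.55
tool_pos: [0.4189, 0.232, 0.4213]
eef_rot: [0.324, 0.946, 0.001, -0.0]
contact_force: [0.2, -0.2, 0.3]
opening: 1.002
finger_force: 0.0
```

Run:
```python
from h import *
d=snap('wrist'); save(d,'w10.png'); spots(d,{k:RING[k][:2] for k in 'ABCD'},.015); W=cloud(d)
m=(W[...,2]>.124)&(W[...,2]<.155)&(np.hypot(W[...,0]-.495,W[...,1]-.45)<.06); P=W[m]
if m.sum(): print(m.sum(),cv2.minAreaRect(P[:,:2].astype(np.float32)))
print(r.get_state()['contact_force'])
```

```text
A [0.5623 0.2194] handle 0.903 n 51 area 22 z 0.078 reach 0.06
B [0.5691 0.098 ] handle nan n 0 area 14 z 0.0712 reach 0
C [0.4455 0.0892] handle -2.297 n 35 area 22 z 0.0651 reach 0.05
D [0.4367 0.2117] handle nan n 1 area 37 z 0.0574 reach 0
881 ((0.49657511711120605, 0.4529063403606415), (0.015143388882279396, 0.0463629774749279), 52.285274505615234)
[-0.41944771  0.00236534  0.37740242]
```

View pics/w10.png

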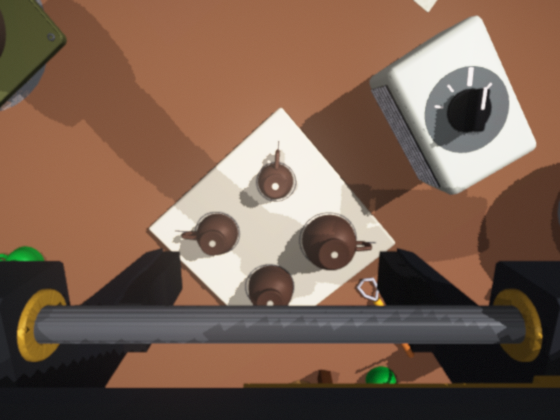

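The pointer at (486,95) runs parallel to the long mark at (471,76), and the fitted bar has turned 1.39 rad. All four cups stand in their rings and the gauge is seated, so I hand in.

```bash
python3 -c "
from plant import r
print(r.finish_job())"
```

```text
the job is handed in; nothing more can be done
None
```

The job is handed in at about 85 s of the 210 s allowed; the hand-in returned no verdict. At the last look the four cups were within about 3 mm of their ring centres, after cup C was knocked off its ring mid-run and put back. They had been gauged A to D at roughly 2.5–3 N. The gauge was back in its stand, and the knob had turned 1.39 rad onto the long mark.

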